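Load the shielded test box and shut it

ROBOT

A 6-joint arm with a two-finger parallel gripper is mounted at the origin on the work surface. World frame = base frame: x ahead of the robot, y to its left, z up, the work surface at z = 0. Lengths are in mm, angles in rad, forces in N, time in s.
With the tool pointing down it reaches from about 200 to 875 mm from the base axis. Payload 3.4 kg.
Tool frame: the origin (TCP) lies midway between the tips of the shut fingers; the grasp point (between the pads) lies 19 mm behind it (bot.grasp_offset is the distance from the TCP to the grasp point, in mm); z points along the fingers, x is the direction in which the jaws open and shut, and the axes are right-handed (so a half turn about z gives the same grasp; the last joint's range is limited). The gripper opens to 94 mm and grips with 3 to 60 N. Pads are 16 mm wide; open, the fingers measure 119 mm over their backs; the gripper's body (75 mm by 177 mm) begins 78 mm behind the grasp point.
Start: joints at [-1.327, 0.276, 1.505, -0, 1.361, -0.121], TCP at [205.14, -537.199, 205.493] pointing down, gripper open.
Joint ranges: [-2.89, 2.89], [-0.75, 2.08], [0.22, 2.7], [-1.18, 4.32], [0.11, 2.71], [-2.7, 2.7]. Speed limits (rad/s): [2.57, 2.57, 3.14, 3.14, 3.14, 3.14].

INTERFACE

Orientations are given as a unit quaternion [w, x, y, z].
In Python, from workcell import bot gives the robot as it stands. The module is installed in compiled form; this text tells all that it offers.
- The arm moves only by the tool play_rows, never from a script. Its arguments are lists of equal length, an entry for each row: "delta_rot": the turn, a rotation vector about the tool's x, y, z as a fraction of full scale, a list of three; "linear": the shift along the tool's x, y, z as a fraction of full scale, a list of three; "hand": the opening, from -1 (shut) to 1 (fully open). A call has 1 to 10 rows; each row shifts and turns the pose as measured when the row begins, along the tool's axes as they then stand; what a row does not reach is not made up. Full scale, the value 1, is 0.15 m for a shift and 45 degrees for a turn. A row lasts 1/8 s, in which the tool goes at most 62.5 mm and 10.7 degrees, less where a joint would pass 70% of its speed; a pose out of reach is approached as far as the arm can. A call with a number of a shift or a turn outside -1 to 1 is refused whole. A call with a gripper value outside its range is refused whole. The fingers move at their own pace and stop on an object; the grip force is fixed at half the most. Time passes only in rows, so rows that do not move let the fingers close. It gives the time, the measured TCP pose, the force and the opening at its end, in the units of the state.
- bot.sense(): the state, without advancing time (a new reading comes with each control period).
- bot.camera(name): name is "side" or "top" or "wrist"; returns a dict with "image" (384x512x3 uint8, red, green, blue), "z_map" (384x512 float32, mm along the optical axis (not along the pixel's ray), 0 where there is no reading), "camera_matrix" (3x3 intrinsics, pixels), "pose" (4x4, takes a point from camera to world coordinates). Camera axes: x right, y down, z forward; pixel columns grow to the right and rows downward; lengths in mm; the calibration is good to about 2 mm. A picture is of the moment at which its call begins.
- bot.job_done(): hands the job in, once; it reports no verdict.
The state is a dict: "time_s": time; "q": joint angles; "qd": joint speeds; "joint_efforts": joint torques, N m; "eef_pos": TCP position; "eef_rot": TCP orientation; "force": force on the tool from outside, world axes, zero at the start; "ft_torque": the same for the moment, N m; "grip_width": opening from 0.0 (shut) to 1.0 (fully open).
Only numpy, scipy, OpenCV 4.12 (cv2) and the standard library are available. Lean on these libraries where they do the work, as an engineer would, in place of code of your own. Each camera call takes 0.05 s, during which the arm holds its last target.

TASK

Get the shielded test box ready for a measurement: first lift the black transit block out of its loading well and stand it on the blue mat, then put every module from the mat into the box, one to a lane, slid under the hold-down lips until it is fully home against the contact strip and sits down in its seat. Then lower the lid gently until it is fully closed, and only then slide the latch fully across over the lid's tab. Leave the bottle, the splitter box and the wrench where they are.

Things in the scene. Friction and masses are not known exactly. Their poses are not given: they have to be found in the camera images.
- box: the shielded test box, fixed, aluminium, open on top, 146 (x) x 204 (y) x 65 mm high, walls 6 mm. Origin: centre of the underside, z up. From -x to +x inside: loading well, four lanes along x, contact strip. Lid hinged on the -y side; latch outside the +y side.
- box_well (a point): centre of the well floor, at box (-35, 0, 7.5) mm, axes as the box. The well, box x -67 to -14, y -96 to 96 mm, is open from above. A module goes down into it in line with a lane, 44 mm side along x, and is slid to +x
- box_lanes (a point): on the floor where the lips begin, at box (-3, 3, 7.5) mm, axes as the box. Four lanes 38 mm wide run along x, centred at box y = +69, +25, -19, -63 mm, parted by 6 mm webs whose pointed ends start at box x = -14. From x = -3 to +47 steel lips overhang both sides of each lane, 17.5 to 21.5 mm above this floor, leaving a slot 20 mm wide along its middle for the stem
- box_stop (a point): foot of the contact strip's face, box (47, 3, 5) mm. The black strip, 20 mm high, ends all lanes and is the stop. From box x = 0 to 47 the floor lies 2.5 mm lower (top at z = 5): pushed against the strip and let go, a module drops into this seat; its origin is then at box x = +25 (up to 3 mm less), z = +5 mm. The box's end wall is 20 mm further on
- lid (a joint): angle of the lid (rad): 0 closed, about 1.75 as it stands open at the start (end stop 2.0), leaning out over the -y side. A stiff hinge (0.6 N m of friction, lid 0.4 kg) holds it at any angle. The axis runs along the box's x, at box y = -102, z = 65.5 mm. The lid is a plate 146 x 204 x 8 mm, its underside at the hinge plane
- lid_hinge (a point): the middle of the lid's hinge axis (its axes turn with the lid: y from hinge to free edge, z out of the lid's outer face).
- lid_handle (a point): middle of the lid's handle, a round bar 10 mm thick, 110 mm long, parallel to the hinge, on posts 50 mm either side. 194 mm from the hinge along the lid, 53 mm off the hinge plane (40 mm clear between bar and the lid's outer face), 10 mm from the free edge. With the lid closed it lies at box y = +92, z = +118.5 mm. Axes turn with the lid
- latch (a joint): travel of the latch (m): 0 open (start about 0 to 6 mm), 0.050 fully across over the lid's tab (end stop). It slides towards box +x on a rail outside the +y wall, with about 2 N friction, and stays where left. It moves freely whether or not the lid is closed, but belongs open until then.
- latch_fin (a point): a point on the middle of the latch's upright grip fin (10 mm in box x, 16 mm in box y), 18 mm above the fin's foot and 14 mm below its top, 100 mm above the box's underside, at box y = +124 mm; box x = -52 mm plus the latch travel.
- block: the transit block, loose, black plastic, 44 (x) x 140 (y) x 25 mm high, with a grip fin in the middle of its top 12 (x) x 44 (y) mm, from 25 to 57 mm above the underside; 0.2 kg. Origin: centre of the underside, z up. Starts lying in the loading well, its length along box y, and blocks the lanes.
- mat: the flat blue bench mat, fixed, 280 (x) x 260 (y) x 3 mm thick; origin: centre of the underside, z up. The modules start on it, no nearer than about 120 mm to its edge at -x, where there is room for the block.
- mod_a: one of up to four alike loose modules: aluminium body 44 (x) x 34 (y) x 14 mm high with an upright 12 mm square steel grip stem in its middle, from 14 to 55 mm above its underside; 0.12 kg. Origin: centre of the underside; z up, x along the 44 mm side (a half turn makes no difference). May be absent. Starts on the mat.
- mod_b: one of up to four alike loose modules: aluminium body 44 (x) x 34 (y) x 14 mm high with an upright 12 mm square steel grip stem in its middle, from 14 to 55 mm above its underside; 0.12 kg. Origin: centre of the underside; z up, x along the 44 mm side (a half turn makes no difference). May be absent. Starts on the mat.
- mod_c: one of up to four alike loose modules: aluminium body 44 (x) x 34 (y) x 14 mm high with an upright 12 mm square steel grip stem in its middle, from 14 to 55 mm above its underside; 0.12 kg. Origin: centre of the underside; z up, x along the 44 mm side (a half turn makes no difference). May be absent. Starts on the mat.
- mod_d: one of up to four alike loose modules: aluminium body 44 (x) x 34 (y) x 14 mm high with an upright 12 mm square steel grip stem in its middle, from 14 to 55 mm above its underside; 0.12 kg. Origin: centre of the underside; z up, x along the 44 mm side (a half turn makes no difference). May be absent. Starts on the mat.
- cleaner: bystander: white plastic bottle, 48 mm across, 120 mm high, origin centre of the underside. Leave alone.
- splitter: bystander: loose aluminium splitter box 60 x 90 x 30 mm, origin centre of the underside. Leave alone.
- wrench: bystander: steel wrench 150 mm long lying flat along its x; origin at its middle underside. Leave alone.
Not all that is in view belongs to the job. What is shaped like the mod_c but orange is not meant.

How it is judged (in metres and radians):
On the way, in this order (a step that is already met when the one before it is completed fails the run):
1. the transit block stands on the mat, let go (x of block in the frame of mat between -0.14 and 0.14 m and y of block in the frame of mat between -0.13 and 0.13 m and z of block in the frame of mat below 0.009 m and angle between block's own z axis and vertical below 0.12 rad and contact force between the fingers and block below 0.1 N), for 0.2 s.
2. every module is fully home in a lane under the lips (x of mod_a in the frame of box between 0.021 and 0.03 m and z of mod_a in the frame of box between 0 and 0.01 m and y of mod_a in the frame of box between -0.09 and 0.09 m and angle between each of mod_a, mod_b, mod_c, mod_d's own z axis and vertical below 0.12 rad and x of mod_b in the frame of box between 0.021 and 0.03 m and z of mod_b in the frame of box between 0 and 0.01 m and y of mod_b in the frame of box between -0.09 and 0.09 m and x of mod_c in the frame of box between 0.021 and 0.03 m and z of mod_c in the frame of box between 0 and 0.01 m and y of mod_c in the frame of box between -0.09 and 0.09 m and x of mod_d in the frame of box between 0.021 and 0.03 m and z of mod_d in the frame of box between 0 and 0.01 m and y of mod_d in the frame of box between -0.09 and 0.09 m), for 0.2 s.
3. the lid is closed (value of joint lid below 0.035 rad), for 0.2 s.
4. the latch is fully across (value of joint latch above 0.043 m), for 0.2 s.
At the end, for the whole second after the job is handed in: Every module present lies flat on the box floor in its lane's seat, within 4 mm of touching the contact strip; the lid is closed to within 0.035 rad; the latch is at least 43 of its 50 mm across; the transit block stands upright on the mat, its centre over the mat, at rest (all of step 2 and x of block in the frame of mat between -0.14 and 0.14 m and y of block in the frame of mat between -0.13 and 0.13 m and z of block in the frame of mat below 0.009 m and angle between block's own z axis and vertical below 0.12 rad and value of joint lid below 0.035 rad and value of joint latch above 0.043 m and linear speed of block below 0.02 m/s).
It fails at once if the latch is slid across while the lid is still open (value of joint latch above 0.02 m and value of joint lid above 0.1 rad).
It fails at once if the lid is slammed (it comes down on the box faster than about 0.4 m/s at its free edge) (value of joint lid below 0.15 rad and velocity of joint lid below -2 rad/s).
It fails at once if the bottle is moved more than 3 cm (distance of cleaner from where it was at the start of the episode above 0.03 m).
It fails at once if the aluminium splitter box is moved more than 3 cm (distance of splitter from where it was at the start of the episode above 0.03 m).
It fails at once if the wrench is moved more than 3 cm (distance of wrench from where it was at the start of the episode above 0.03 m).
Of mod_a, mod_b, mod_c, mod_d only 2 to 4 are there at a start; the rules pass over those that are not, and their reading is None.
At some moment in a run one of mod_a, mod_b, mod_c, mod_d may be knocked a few centimetres aside while the robot is not near it.
Once in a run the grip may slacken for a moment while it holds something.
It also fails if it takes over 208 s, if anything falls off the work surface, if the arm or the gripper's body presses on something with over 40 N, if the wrist force passes 120 N, or if a joint passes its speed limit or range.

## Working session

There is one attempt and no reset: what is moved stays moved. The work goes in short steps, Python scripts to look and compute and a tool call to move; the robot and the scene stay as the last step left them, time stands still between calls to the robot, and variables do not carry over. Pictures are saved under pics/ and viewed, and the job is handed in when it is done.

Besides the shell and the picture viewer there is one more tool, called after "Emit:" as name(argument=value, ...) on one line, values as JSON. play_rows: Moves the arm, as the interface text tells. Its arguments: {"type":"object","properties":{"delta_rot":{"type":"array"},"linear":{"type":"array"},"hand":{"type":"array"}},"required":["delta_rot","linear","hand"]}

```bash
ls; mkdir -p pics; cat > h.py <<'E'
from workcell import bot
import numpy as np, cv2
def snap(n,fn):
    c=bot.camera(n); np.savez(''+fn+'.npz',**c)
    cv2.imwrite('pics/'+fn+'.png',c['image'][:,:,::-1]); return c
def world(c,u,v,z=None):
    z=c['z_map'][v,u] if z is None else z
    K=c['camera_matrix']; p=np.array([(u-K[0,2])/K[0,0]*z,(v-K[1,2])/K[1,1]*z,z,1]); return (c['pose']@p)[:3]
def cloud(c):
    z=c['z_map'];K=c['camera_matrix'];v,u=np.mgrid[:z.shape[0],:z.shape[1]]
    p=np.stack([(u-K[0,2])/K[0,0]*z,(v-K[1,2])/K[1,1]*z,z,np.ones_like(z)],-1)
    w=(p@c['pose'].T)[...,:3]; w[z==0]=np.nan; return w
E
python3 - <<'E'
from h import *
s=bot.sense(); print(s)
for n in ['side','top','wrist']:
    c=snap(n,n+'0'); print(n,c['camera_matrix'],c['pose'].round(3))
E
```

```text
pics
{'time_s': 0.0, 'q': array([-1.32697758e+00,  2.76615988e-01,  1.50609224e+00, -4.99232090e-05,
        1.36069436e+00, -1.20987362e-01]), 'qd': array([ 0.0005808 ,  0.00048149, -0.00068175,  0.00036582,  0.00013025,
       -0.00167315]), 'joint_efforts': array([-1.03970611e-03, -4.04586232e+01, -2.37230211e+01,  6.98783551e-02,
        3.45966232e-02, -1.32565965e-04]), 'eef_pos': array([ 204.99111683, -536.62686957,  204.60906761]), 'eef_rot': array([-5.81142432e-04,  8.23643377e-01, -5.67107369e-01, -6.94147128e-04]), 'force': array([-0.43327213, -0.43585455, -0.68238909]), 'ft_torque': array([-0.01564141, -0.00145345,  0.01447316]), 'grip_width': 0.9963597015540736}
side [[430.73998474   0.         258.87291152]
 [  0.         430.73998474 193.17013886]
 [  0.           0.           1.        ]] [[-8.90000e-01 -3.01000e-01  3.42000e-01  1.33032e+02]
 [-4.55000e-01  5.90000e-01 -6.66000e-01  9.71826e+02]
 [-1.00000e-03 -7.49000e-01 -6.63000e-01  9.50733e+02]
 [ 0.00000e+00  0.00000e+00  0.00000e+00  1.00000e+00]]
top [[449.41250739   0.         252.33050877]
 [  0.         449.41250739 190.47597595]
 [  0.           0.           1.        ]] [[ 1.700000e-02 -9.970000e-01  7.900000e-02  4.688910e+02]
 [-1.000000e+00 -1.900000e-02 -1.900000e-02  1.360240e+02]
 [ 2.000000e-02 -7.800000e-02 -9.970000e-01  1.172536e+03]
 [ 0.000000e+00  0.000000e+00  0.000000e+00  1.000000e+00]]
wrist [[305.05872942   0.         260.56696146]
 [  0.         305.05872942 193.01251802]
 [  0.           0.           1.        ]] [[ 3.55000e-01 -8.95000e-01 -2.71000e-01  2.84033e+02]
 [-9.35000e-01 -3.41000e-01 -1.00000e-01 -5.06860e+02]
 [-3.00000e-03  2.89000e-01 -9.57000e-01  3.83974e+02]
 [ 0.00000e+00  0.00000e+00  0.00000e+00  1.00000e+00]]
```

View pics/top0.png

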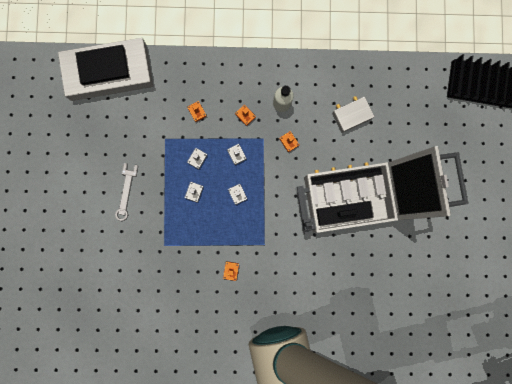

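View pics/side0.png

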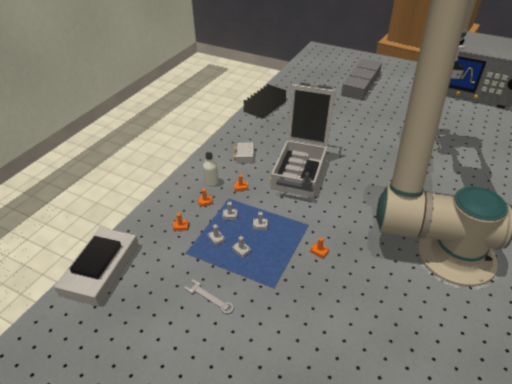

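View pics/wrist0.png

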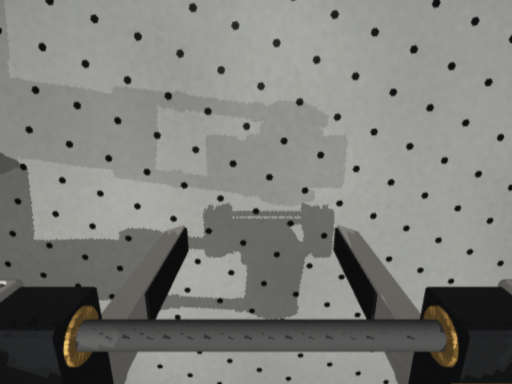

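```bash
python3 - <<'E'
from h import *
c=np.load('top0.npz'); im=c['image'][:,:,::-1]
cv2.imwrite('pics/t_mat.png',cv2.resize(im[130:250,155:275],None,fx=5,fy=5,interpolation=cv2.INTER_CUBIC))
cv2.imwrite('pics/t_box.png',cv2.resize(im[140:245,290:470],None,fx=4.4,fy=4.4,interpolation=cv2.INTER_CUBIC))
w=cloud(c); im=c['image'].astype(int)
m=(im[...,2]>im[...,0]+40)&(w[...,2]<15); print(m.sum())
p=w[m][:,:2]; print(np.nanmedian(w[m][:,2]))
p=p[~np.isnan(p).any(1)]
print(cv2.minAreaRect(p.astype(np.float32)))
# stems: heights 40-60 above mat
ms=(w[...,2]>42)&(w[...,2]<75)
n,l,st,ce=cv2.connectedComponentsWithStats(ms.astype(np.uint8))
for i in range(1,n):
    q=w[l==i]; print(st[i][4],ce[i].round(1),np.nanmedian(q,0).round(1),c['image'][l==i].mean(0).round())
E
```

```text
9477
2.624430248375802
((557.297607421875, 214.34547424316406), (278.4637451171875, 259.17095947265625), 1.4557044506072998)
3628 [103.2  66.6] [864.3 497.2  47.6] [120. 117. 113.]
132 [459.5  73. ] [ 872.4 -414.5   52. ] [17. 16. 17.]
143 [468.5  75.1] [ 867.3 -438.    51.2] [15. 14. 15.]
146 [477.8  76. ] [ 865.1 -462.    50.9] [16. 16. 17.]
151 [486.8  77.8] [ 860.4 -485.3   51.4] [14. 14. 15.]
154 [495.8  79.4] [ 857.4 -508.9   51.4] [14. 14. 14.]
161 [504.9  80.8] [ 854.3 -533.1   50.5] [14. 14. 14.]
1 [511.  82.] [ 853.9 -553.4   42.5] [5. 4. 4.]
1 [280.  87.] [816.8  50.7  72.7] [167. 168. 156.]
1 [511.  88.] [ 837.5 -551.9   44.1] [10. 10. 12.]
2 [511.   91.5] [ 828.7 -552.7   42.4] [9. 6. 7.]
1 [275.  93.] [800.7  63.1  74.3] [163. 162. 146.]
1 [292.  93.] [801.6  20.6  74.4] [157. 157. 140.]
9 [510.9  97.4] [ 813.  -549.3   46.1] [7. 6. 7.]
76 [281.4 103.4] [776.5  47.2  61.8] [95. 96. 86.]
2 [293.   96.5] [793.6  17.7  71.6] [123. 125. 118.]
1 [509. 102.] [ 800.8 -546.8   42.1] [6. 8. 7.]
30 [195.1 107.1] [765.8 263.8  53.6] [192. 109.  43.]
28 [245.4 110.8] [758.9 137.   52.6] [195. 113.  44.]
28 [290.5 138.2] [691.8  20.9  53.5] [195. 113.  44.]
26 [236.2 151.2] [654.8 157.7  56.7] [192. 189. 185.]
29 [195.4 155.8] [640.5 259.1  56. ] [174. 170. 166.]
1349 [345.9 197.3] [ 542.6 -104.9   63. ] [142. 140. 134.]
27 [192.  190.4] [555.  265.3  57. ] [187. 183. 179.]
25 [237.2 192.6] [550.2 153.1  57.5] [198. 194. 190.]
93 [347.1 212.5] [ 505.3 -120.4   63.3] [23. 23. 24.]
25 [230.3 272.4] [354.8 166.3  54.7] [207. 122.  49.]
```

```bash
python3 - <<'E'
from h import *
c=np.load('top0.npz');w=cloud(c)
# print heights of bodies around
m=(w[...,2]>10)&(w[...,2]<25)
m[:,:150]=0;m[:,300:]=0
n,l,st,ce=cv2.connectedComponentsWithStats(m.astype(np.uint8))
for i in range(1,n):
    if st[i][4]<15: continue
    q=w[l==i][:,:2]; r=cv2.minAreaRect(q.astype(np.float32)); print(st[i][4],ce[i].round(1),np.round(r[0],1),np.round(r[1],1),round(r[2],1),np.median(w[l==i][:,2]).round(1),c['image'][l==i].mean(0).round())
m=(w[...,2]>55)&(w[...,2]<72)
m[:,:295]=0;m[:,405:]=0;m[:160]=0
n,l,st,ce=cv2.connectedComponentsWithStats(m.astype(np.uint8))
for i in range(1,n):
    if st[i][4]<30: continue
    q=w[l==i][:,:2]; r=cv2.minAreaRect(q.astype(np.float32)); print('box',st[i],np.round(r[0],1),np.round(r[1],1),round(r[2],1),np.median(w[l==i][:,2]).round(1))
E
```

```text
157 [196.8 111.5] [766.8 263.8] [43.7 34. ] 28.2 14.0 [199. 117.  51.]
171 [245.1 115. ] [760.4 136.3] [43.8 34.7] 45.5 13.9 [197. 113.  49.]
24 [280.  108.6] [777.4  42.5] [39.9 11. ] 85.1 19.1 [85. 85. 76.]
164 [288.9 141.1] [692.   20.7] [44.2 34.4] 33.8 13.2 [202. 118.  51.]
191 [236.5 154.1] [655.3 157.3] [44.6 33.7] 28.6 16.6 [192. 189. 182.]
189 [197.1 158.1] [642.4 260.1] [35.8 43.7] 61.0 16.6 [192. 188. 181.]
198 [193.9 191.7] [554.6 265.4] [34.2 43.8] 71.4 16.3 [192. 188. 181.]
194 [237.4 193.7] [551.3 152.9] [43.9 33.7] 25.9 16.8 [201. 197. 190.]
199 [230.7 270.7] [353.7 165.9] [33.5 44. ] 81.6 14.2 [207. 123.  54.]
box [ 297  162  102   72 1120] [ 543.  -119.2] [146.  237.4] 9.7 63.5
box [339 209  19   8  88] [ 506.6 -122.9] [11.9 44.3] 9.9 63.5
```

View pics/t_box.png

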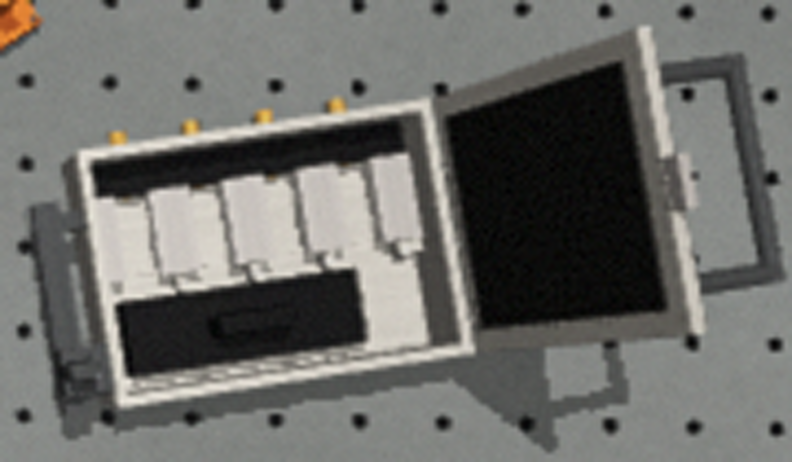

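View pics/t_mat.png

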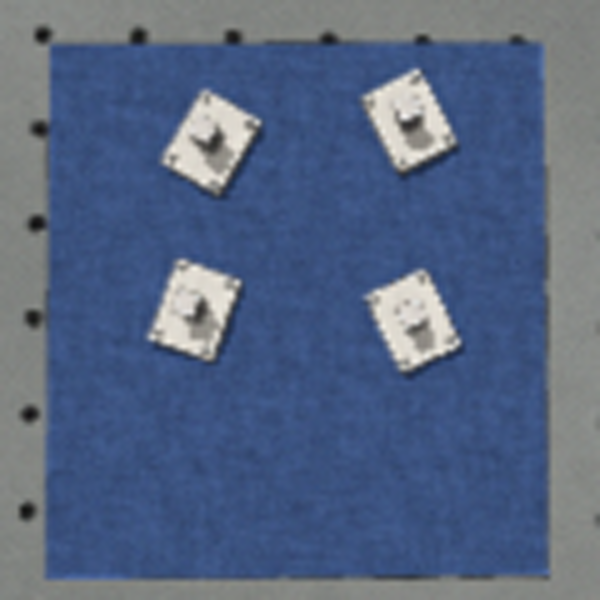

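```bash
cat >> h.py <<'E'
from scipy.spatial.transform import Rotation as R
from scipy.optimize import minimize
def pose():
    s=bot.sense(); q=s['eef_rot']; M=R.from_quat([q[1],q[2],q[3],q[0]]).as_matrix(); return s['eef_pos'],M
def down(yaw):
    t=np.radians(yaw);c,s=np.cos(t),np.sin(t); return np.array([[c,s,0],[s,-c,0],[0,0,-1]])
def plan(wps,step=60,ang=10):
    """wps: list of (x,y,z,yaw_deg,step)"""
    p,M=pose(); p=p.copy(); out=[]
    print('now',p.round(1),'yaw',np.degrees(np.arctan2(M[1,0],M[0,0])).round(1),'tilt',np.degrees(np.arccos(-M[2,2])).round(2))
    for w in wps:
        t=np.array(w[:3],float); T=down(w[3]); st=w[4] if len(w)>4 else step
        rv=R.from_matrix(M.T@T).as_rotvec()
        n=max(1,int(np.ceil(np.linalg.norm(t-p)/st)),int(np.ceil(np.degrees(np.linalg.norm(rv))/ang)))
        p0,M0=p,M
        for i in range(n):
            Mi=M0@R.from_rotvec(rv*i/n).as_matrix()
            lin=Mi.T@((t-p0)/n)/150; out.append((lin.round(3),(rv/n/(np.pi/4)).round(3)))
        p,M=t,T
    print(len(out)); 
    f=lambda a:'['+','.join('[%s]'%','.join('%g'%x for x in r) for r in a)+']'
    for k in range(0,len(out),10):
        print('lin',f([o[0] for o in out[k:k+10]])); print('rot',f([o[1] for o in out[k:k+10]]))
def st():
    s=bot.sense(); print(round(s['time_s'],2),s['eef_pos'].round(1),'F',s['force'].round(1),'w',round(s['grip_width']*94,1))
E
python3 - <<'E'
from h import *
c=np.load('top0.npz');w=cloud(c)
m=(w[...,2]>60)&(w[...,2]<67); m[:,:295]=0;m[:,405:]=0;m[:160]=0
q=w[m][:,:2]
from scipy.ndimage import distance_transform_edt
def loc(q,p):
    t=np.radians(p[2]); d=q-p[:2]; return np.stack([d[:,0]*np.cos(t)+d[:,1]*np.sin(t),-d[:,0]*np.sin(t)+d[:,1]*np.cos(t)],1)
def cost(p):
    l=np.abs(loc(q,p)); 
    ox=np.abs(l[:,0]-70);oy=np.abs(l[:,1]-99)
    ex=np.maximum(ox-3,0)+np.maximum(l[:,1]-102,0); ey=np.maximum(oy-3,0)+np.maximum(l[:,0]-73,0)
    e=np.minimum(ex,ey); return np.minimum(e,6).sum()
best=min((minimize(cost,[543+dx,-105+dy,9.8],method='Nelder-Mead') for dx in(-4,0,4) for dy in(-4,0,4,8)),key=lambda r:r.fun)
print(best.x,best.fun,len(q))
b=best.x
l=loc(q,b)
for a,bb in((0,1),(1,0)):
    print(np.percentile(l[:,a],[0,1,5,50,95,99,100]).round(1))
s=np.abs(l[:,0])<60
print(np.histogram(l[s,1],bins=np.arange(-112,140,3)))
# fin
f=w[205:222,335:365].reshape(-1,3); f=f[(f[:,2]>55)&(f[:,2]<70)]
lf=loc(f[:,:2],b); lf=lf[np.abs(lf[:,0])<62]; print('fin',lf.mean(0),lf.min(0),lf.max(0))
E
```

```text
[ 541.05594192 -107.87122331    9.36280666] 2767.17849357422 935
[-73.1 -72.6 -71.3  -7.   71.4  72.8  73.5]
[-129.9 -128.9 -125.8    8.8  103.7  106.4  107.1]
(array([ 0,  0,  0,  0,  0,  0,  0,  0,  0,  0,  0,  0,  0,  0,  0,  0,  0,
        0,  0,  0,  0,  0,  0,  0,  0,  0,  0,  4,  6,  4,  5,  6,  6,  6,
        5,  2,  6,  6,  6,  1,  5,  3,  0,  0,  0,  0,  0,  0,  0,  0,  0,
        0,  0,  0,  0,  0,  0,  0,  0,  0,  7, 51, 50,  7,  4,  4,  3, 13,
       27, 31, 30, 31, 37,  1,  0,  0,  0,  0,  0,  0,  0,  0,  0]), array([-112, -109, -106, -103, -100,  -97,  -94,  -91,  -88,  -85,  -82,
        -79,  -76,  -73,  -70,  -67,  -64,  -61,  -58,  -55,  -52,  -49,
        -46,  -43,  -40,  -37,  -34,  -31,  -28,  -25,  -22,  -19,  -16,
        -13,  -10,   -7,   -4,   -1,    2,    5,    8,   11,   14,   17,
         20,   23,   26,   29,   32,   35,   38,   41,   44,   47,   50,
         53,   56,   59,   62,   65,   68,   71,   74,   77,   80,   83,
         86,   89,   92,   95,   98,  101,  104,  107,  110,  113,  116,
        119,  122,  125,  128,  131,  134,  137]))
fin [-36.51518507  -8.10207761] [-42.57953995 -31.28432847] [-30.65477743  12.95984095]
```

```bash
python3 - <<'E'
from h import *
c=np.load('top0.npz');w=cloud(c)
m=(w[...,2]>60)&(w[...,2]<67); m[:,:295]=0;m[:,405:]=0;m[:160]=0
q=w[m][:,:2]
def loc(q,p):
    t=np.radians(p[2]); d=q-p[:2]; return np.stack([d[:,0]*np.cos(t)+d[:,1]*np.sin(t),-d[:,0]*np.sin(t)+d[:,1]*np.cos(t)],1)
def cost(p,o=0):
    l=np.abs(loc(q,p)); 
    ox=np.abs(l[:,0]-70);oy=np.abs(l[:,1]-99)
    ex=np.maximum(ox-2,0)+np.maximum(l[:,1]-101,0); ey=np.maximum(oy-2,0)+np.maximum(l[:,0]-72,0)
    e=np.minimum(ex,ey); return (np.minimum(e,5)**2).sum()
best=min((minimize(cost,[545+dx,-132+dy,9.8],method='Nelder-Mead') for dx in(-4,0,4) for dy in(-4,0,4)),key=lambda r:r.fun)
b=best.x;print(b,best.fun,len(q)); l=loc(q,b)
s=np.abs(l[:,0])<60; print(np.histogram(l[s,1],bins=np.arange(-112,140,2))[0])
s=np.abs(l[:,1])<90; print(np.histogram(l[s,0],bins=np.arange(-78,80,2))[0])
f=w[205:222,335:365].reshape(-1,3); f=f[(f[:,2]>55)&(f[:,2]<70)]
lf=loc(f[:,:2],b); lf=lf[np.abs(lf[:,0])<62]; print('fin',lf.mean(0),lf.min(0),lf.max(0))
t=np.radians(b[2])
print('lid pts z', np.nanmax(w[140:240,400:470,2]))
plan([(205,-537,335,-69),(506,-123,335,9.8),(506,-123,180,9.8)])
E
```

```text
[ 545.20185703 -132.73534099    9.67303446] 7168.390670174865 935
[ 0  0  0  2 20 32 32 43 16  0  0  0  0  0  0  0  0  0  0  0  0  0  0  0
  0  0  0  0  0  0  0  0  0  0  0  0  0  0  0  0  0  0  0  0  0  0  0  0
  0  0  0  0  0  3  2  5  2  3  3  4  4  5  2  4  4  2  4  3  3  5  3  2
  2  2  3  1  0  0  0  0  0  0  0  0  0  0  0  0  0  0  0  0  0  0  0  0
  0  0  0  0  0  0  0  3 36 35 30  8  4  2  2  3  2  3 17 18 24 17 22 18
 24 24  3  0  0]
[ 0  0 26 46 56 28  0  0  0  0  0  0  0  0  0  0  0  1 13 13 10 12 15  7
  0  0  0  0  0  0  0  0  0  0  0  0  0  0  0  0  0  0  0  0  0  0  0  0
  0  0  0  0  0  0  0  0  0  0  0  0  0  0  0  0  0  0  0  0  0  0  0  0
 36 49 53 28  0  0]
fin [-36.46768487  17.30298679] [-42.43161     -5.90787901] [-30.52014702  38.3421896 ]
lid pts z 279.9898362562558
now [ 205.  -536.8  204.8] yaw -69.1 tilt 0.08
15
lin [[0,0,-0.289],[0,0,-0.289],[0,0,-0.289],[-0.206,-0.318,0],[-0.156,-0.346,0],[-0.101,-0.365,0],[-0.044,-0.377,0],[0.014,-0.379,0],[0.071,-0.372,0],[0.127,-0.357,0]]
rot [[-0,0.001,-0.001],[-0,0.001,-0.001],[-0,0.001,-0.001],[0,0,-0.195],[0,0,-0.195],[0,0,-0.195],[0,0,-0.195],[0,0,-0.195],[0,0,-0.195],[0,0,-0.195]]
lin [[0.18,-0.334,0],[0.229,-0.303,0],[0,0,0.344],[0,0,0.344],[0,0,0.344]]
rot [[0,0,-0.195],[0,0,-0.195],[0,0,0],[0,0,0],[0,0,0]]
```

Emit:
play_rows(linear=[[0,0,-0.289],[0,0,-0.289],[0,0,-0.289],[-0.206,-0.318,0],[-0.156,-0.346,0],[-0.101,-0.365,0],[-0.044,-0.377,0],[0.014,-0.379,0],[0.071,-0.372,0],[0.127,-0.357,0]], delta_rot=[[0,0,0],[0,0,0],[0,0,0],[0,0,-0.195],[0,0,-0.195],[0,0,-0.195],[0,0,-0.195],[0,0,-0.195],[0,0,-0.195],[0,0,-0.195]], hand=[1,1,1,1,1,1,1,1,1,1])

```text
time_s: 1.4
eef_pos: [439.9, -205.8, 336.5]
eef_rot: [-0.004, 0.999, -0.054, -0.0]
force: [0.8, -0.1, -0.2]
grip_width: 1.001
```

```bash
python3 - <<'E'
from h import *
st()
plan([(506,-123,335,9.8),(506,-123,190,9.8)])
E
```

```text
1.4 [ 439.9 -205.8  336.5] F [ 0.8 -0.1 -0.2] w 94.1
now [ 439.9 -205.8  336.5] yaw -6.2 tilt 0.41
5
lin [[0.189,-0.298,0.007],[0.229,-0.269,0.006],[0,0,0.322],[0,0,0.322],[0,0,0.322]]
rot [[-0.005,0,-0.177],[-0.005,0,-0.177],[0,0,0],[0,0,0],[0,0,0]]
```

Emit:
play_rows(linear=[[0.189,-0.298,0.007],[0.229,-0.269,0.006],[0,0,0.322],[0,0,0.322],[0,0,0.322],[0,0,0]], delta_rot=[[-0.005,0,-0.177],[-0.005,0,-0.177],[0,0,0],[0,0,0],[0,0,0],[0,0,0]], hand=[-0.5,-0.5,-0.5,-0.5,-0.5,-0.5])

```text
time_s: 2.15
eef_pos: [510.0, -114.6, 185.8]
eef_rot: [0.0, 0.995, 0.095, 0.001]
force: [0.0, 0.2, 0.5]
grip_width: 0.398
```

```bash
python3 - <<'E'
from h import *
st(); snap('wrist','w1'); c=snap('top','t1')
cv2.imwrite('pics/t1b.png',cv2.resize(c['image'][140:245,290:470,::-1],None,fx=4.4,fy=4.4,interpolation=cv2.INTER_CUBIC))
E
```

```text
2.15 [ 510.  -114.6  185.8] F [0.  0.2 0.5] w 37.4
```

View pics/w1.png

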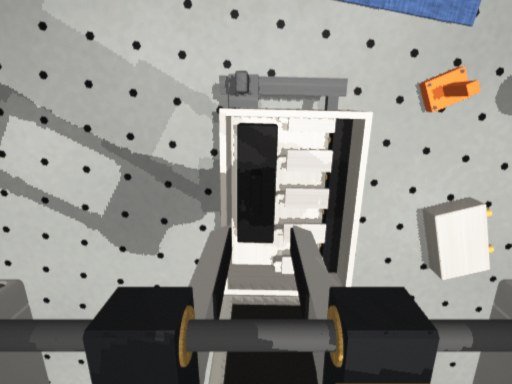

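View pics/t1b.png

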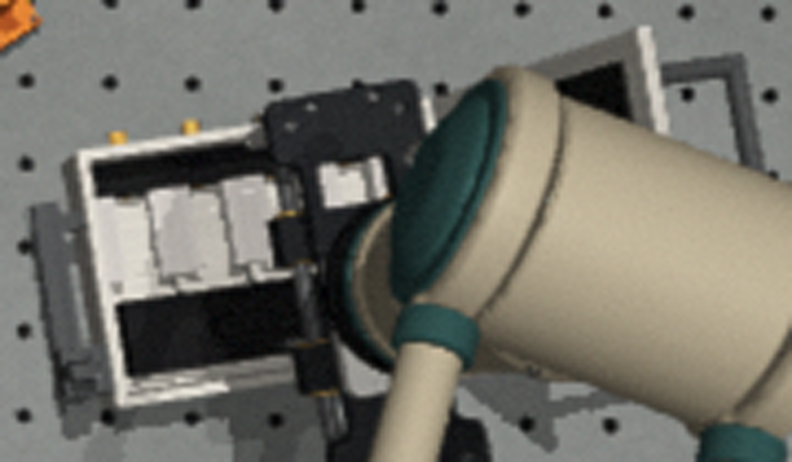

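```bash
cat >> h.py <<'E'
def loc(q,p):
    t=np.radians(p[2]); d=q-np.array(p[:2]); return np.stack([d[:,0]*np.cos(t)+d[:,1]*np.sin(t),-d[:,0]*np.sin(t)+d[:,1]*np.cos(t)],1)
def fitbox(q,x0):
    def cost(p):
        l=np.abs(loc(q,p)); ox=np.abs(l[:,0]-70);oy=np.abs(l[:,1]-99)
        ex=np.maximum(ox-2,0)+np.maximum(l[:,1]-101,0); ey=np.maximum(oy-2,0)+np.maximum(l[:,0]-72,0)
        return (np.minimum(np.minimum(ex,ey),5)**2).sum()
    r=min((minimize(cost,[x0[0]+dx,x0[1]+dy,x0[2]],method='Nelder-Mead') for dx in(-4,0,4) for dy in(-4,0,4)),key=lambda r:r.fun); return r.x
def b2w(p,b):
    t=np.radians(b[2]); return np.array([b[0]+p[0]*np.cos(t)-p[1]*np.sin(t),b[1]+p[0]*np.sin(t)+p[1]*np.cos(t)])
E
python3 - <<'E'
from h import *
c=np.load('w1.npz');w=cloud(c)
m=(w[...,2]>60)&(w[...,2]<68); m[290:]=0; m[100:290,200:300]&=True
l0=loc(w[...,:2].reshape(-1,2),[545.2,-132.7,9.7]).reshape(384,512,2)
m&=(np.abs(l0[...,0])<80)&(np.abs(l0[...,1])<108)
r=m&(np.abs(l0[...,0])>62)|m&(np.abs(l0[...,1])>90)
q=w[r]; print(len(q),np.median(q[:,2])); b=fitbox(q[:,:2],[545.2,-132.7,9.7]); print(b)
l=loc(q[:,:2],b); s=np.abs(l[:,1])<85; print(np.histogram(l[s,0],bins=np.arange(-80,81,2))[0])
s=np.abs(l[:,0])<60; print(np.histogram(l[s,1],bins=np.arange(-110,111,2))[0])
# fin : dark & z>55
f=m&(np.abs(l0[...,0]+36)<15)&(l0[...,1]<60)&(l0[...,1]>-30)
q=w[f]; lf=loc(q[:,:2],b); print('fin',len(q),np.median(q[:,2]),lf.mean(0),lf.min(0),lf.max(0))
E
```

```text
3238 64.91596096977358
[ 544.68453644 -133.67749859    9.51052019]
[  0   0   0  72 202 190 182   0   0   0   0   0   0   0   0   0   0   0
   0   0   0   0   0   0   0   0   0   0   0   0   0   0   0   0   0   0
   0   0   0   0   0   0   0   0   0   0   0   0   0   0   0   0   0   0
   0   0   0   0   0   0   0   0   0   0   0   0   0   0   0   0   0   0
   0 356 300 290 179   0   0   0]
[  0   0   0   0   0   1  95   6   0   0   0   0   0   0   0   0   0   0
   0   0   0   0   0   0   0   0   0   0   0   0   0   0   0   0   0   0
   0   0   0   0   0   0   0   0   0   0   0   0   0   0   0   0   0   0
   0   0   0   0   0   0   0   0   0   0   0   0   0   0   0   0   0   0
   0   0   0   0   0   0   0   0   0   0   0   0   0   0   0   0   0   0
   0   0   0   0   0   0   0   0   0   0   0   0  96 273 268 213  28  22
  24  15]
fin 477 64.29448677444952 [-36.43708141  16.317805  ] [-42.31932612  -6.52962726] [-30.388728   37.3512313]
```

```bash
python3 - <<'E'
from h import *
b=[544.9,-133.3,9.6]; x,y=b2w((-36.45,16.6),b); print(x,y)
plan([(x,y,110,9.6,40),(x,y,37,9.6,25)])
E
```

```text
506.1920832532928 -123.01118660243155
now [ 513.5 -116.   190.2] yaw 10.9 tilt 0.64
6
lin [[-0.021,0.011,0.178],[-0.02,0.012,0.178],[-0.019,0.012,0.178],[0,0,0.162],[0,0,0.162],[0,0,0.162]]
rot [[0.002,-0.004,0.01],[0.002,-0.004,0.01],[0.002,-0.004,0.01],[0,0,0],[0,0,0],[0,0,0]]
```

Emit:
play_rows(linear=[[-0.021,0.011,0.178],[-0.02,0.012,0.178],[-0.019,0.012,0.178],[0,0,0]], delta_rot=[[0.002,-0.004,0.01],[0.002,-0.004,0.01],[0.002,-0.004,0.01],[0,0,0]], hand=[-0.5,-0.5,-0.5,-0.5])

```text
time_s: 2.75
eef_pos: [515.9, -127.6, 120.2]
eef_rot: [0.006, 0.997, 0.082, 0.011]
force: [0.0, 0.1, 0.2]
grip_width: 0.248
```

```bash
python3 - <<'E'
from h import *
st();plan([(506.2,-123,85,9.6,25),(506.2,-123,37,9.6,25)])
E
```

```text
2.75 [ 515.9 -127.6  120.2] F [0.  0.1 0.2] w 23.4
now [ 515.9 -127.6  120.2] yaw 9.4 tilt 1.38
4
lin [[-0.032,-0.022,0.116],[-0.031,-0.021,0.117],[0,0,0.16],[0,0,0.16]]
rot [[0.008,-0.013,-0.002],[0.008,-0.013,-0.002],[0,0,0],[0,0,0]]
```

Emit:
play_rows(linear=[[-0.032,-0.022,0.116],[-0.031,-0.021,0.117],[0,0,0]], delta_rot=[[0.008,-0.013,-0.002],[0.008,-0.013,-0.002],[0,0,0]], hand=[-0.5,-0.5,-0.5])

```text
time_s: 3.12
eef_pos: [509.0, -124.0, 87.2]
eef_rot: [0.002, 0.996, 0.084, 0.003]
force: [0.2, -0.3, -0.6]
grip_width: 0.249
```

```bash
python3 - <<'E'
from h import *
st();plan([(506.2,-123,37,9.6,25)])
E
```

```text
3.12 [ 509.  -124.    87.2] F [ 0.2 -0.3 -0.6] w 23.4
now [ 509.  -124.    87.2] yaw 9.6 tilt 0.39
3
lin [[-0.006,-0.004,0.112],[-0.006,-0.003,0.112],[-0.006,-0.003,0.112]]
rot [[0.002,-0.002,0],[0.002,-0.002,0],[0.002,-0.002,0]]
```

Emit:
play_rows(linear=[[-0.018,-0.008,0.1],[-0.006,-0.003,0.1],[0,0,0.1],[0,0,0.05]], delta_rot=[[0.006,-0.006,0],[0.002,-0.002,0],[0,0,0],[0,0,0]], hand=[-0.5,-0.5,-0.5,-0.5])

```text
time_s: 3.62
eef_pos: [505.4, -123.0, 32.4]
eef_rot: [-0.001, 0.996, 0.084, -0.0]
force: [-13.0, 4.3, 58.3]
grip_width: 0.252
```

```bash
python3 - <<'E'
from h import *
st();plan([(506.2,-123,37,9.6,25)])
E
```

```text
3.62 [ 505.4 -123.    32.4] F [-13.    4.3  58.3] w 23.7
now [ 505.4 -123.    32.4] yaw 9.6 tilt 0.15
1
lin [[0.005,0.001,-0.031]]
rot [[-0.003,0,0.001]]
```

Emit:
play_rows(linear=[[0.005,0.001,-0.04],[0,0,0],[0,0,0],[0,0,0],[0,0,0]], delta_rot=[[0,0,0],[0,0,0],[0,0,0],[0,0,0],[0,0,0]], hand=[-0.5,-0.7,-1,-1,-1])

```text
time_s: 4.25
eef_pos: [506.3, -123.0, 37.7]
eef_rot: [-0.001, 0.996, 0.084, -0.0]
force: [0.3, 0.1, -0.4]
grip_width: 0.125
```

```bash
python3 - <<'E'
from h import *
st();plan([(506.2,-123,37,9.6,25)])
E
```

```text
4.25 [ 506.3 -123.    37.7] F [ 0.3  0.1 -0.4] w 11.8
now [ 506.3 -123.    37.7] yaw 9.6 tilt 0.17
1
lin [[-0.001,0,0.005]]
rot [[-0.004,0,0.001]]
```

```bash
python3 - <<'E'
from h import *
plan([(506,-123,170,9.6,45),(456,200,170,1.5,45)])
E
```

```text
now [ 506.3 -123.    37.7] yaw 9.6 tilt 0.17
11
lin [[-0.001,-0.001,-0.294],[-0.001,-0.001,-0.294],[-0.001,-0,-0.294],[0.004,-0.272,0],[-0.001,-0.272,0],[-0.006,-0.272,0],[-0.011,-0.272,0],[-0.015,-0.272,0],[-0.02,-0.272,0],[-0.025,-0.271,0]]
rot [[-0.001,0,0],[-0.001,0,0],[-0.001,0,0],[0,0,0.022],[0,0,0.022],[0,0,0.022],[0,0,0.022],[0,0,0.022],[0,0,0.022],[0,0,0.022]]
lin [[-0.03,-0.271,0]]
rot [[0,0,0.022]]
```

Emit:
play_rows(linear=[[0,0,-0.15],[0,0,-0.294],[0,0,-0.294],[0,0,-0.2],[0,0,0]], delta_rot=[[0,0,0],[0,0,0],[0,0,0],[0,0,0],[0,0,0]], hand=[-1,-1,-1,-1,-1])

```text
time_s: 4.88
eef_pos: [503.4, -122.4, 178.3]
eef_rot: [-0.003, 0.996, 0.084, -0.005]
force: [0.4, -0.5, -2.0]
grip_width: 0.128
```

```bash
python3 - <<'E'
from h import *
st();plan([(456,200,175,1.5,45)])
E
```

```text
4.88 [ 503.4 -122.4  178.3] F [ 0.4 -0.5 -2. ] w 12.0
now [ 503.4 -122.4  178.3] yaw 9.6 tilt 0.65
8
lin [[0.006,-0.271,0.005],[0.001,-0.272,0.005],[-0.004,-0.272,0.004],[-0.008,-0.271,0.004],[-0.013,-0.271,0.004],[-0.018,-0.271,0.004],[-0.023,-0.271,0.003],[-0.028,-0.27,0.003]]
rot [[-0.001,0.001,0.023],[-0.001,0.001,0.023],[-0.001,0.001,0.023],[-0.001,0.001,0.023],[-0.001,0.001,0.023],[-0.001,0.001,0.023],[-0.001,0.001,0.023],[-0.001,0.001,0.023]]
```

Emit:
play_rows(linear=[[0.006,-0.2,0.005],[0.001,-0.272,0.005],[-0.004,-0.272,0.004],[-0.008,-0.271,0.004],[-0.013,-0.271,0.004],[-0.018,-0.271,0.004],[-0.023,-0.271,0.003],[-0.028,-0.2,0.003],[0,-0.05,0],[0,0,0]], delta_rot=[[-0.001,0.001,0.023],[-0.001,0.001,0.023],[-0.001,0.001,0.023],[-0.001,0.001,0.023],[-0.001,0.001,0.023],[-0.001,0.001,0.023],[-0.001,0.001,0.023],[-0.001,0.001,0.023],[0,0,0],[0,0,0]], hand=[-1,-1,-1,-1,-1,-1,-1,-1,-1,-1])

```text
time_s: 6.12
eef_pos: [445.4, 194.0, 154.2]
eef_rot: [0.001, 1.0, 0.008, -0.019]
force: [-0.2, -0.2, -3.0]
grip_width: 0.13
```

```bash
python3 - <<'E'
from h import *
st();plan([(456,200,70,1.5,30)]); snap('wrist','w2')
E
```

```text
6.12 [445.4 194.  154.2] F [-0.2 -0.2 -3. ] w 12.2
now [445.4 194.  154.2] yaw 1.0 tilt 2.13
3
lin [[0.031,-0.013,0.186],[0.028,-0.013,0.186],[0.026,-0.013,0.187]]
rot [[0.001,0.016,-0.004],[0.001,0.016,-0.004],[0.001,0.016,-0.004]]
```

View pics/w2.png

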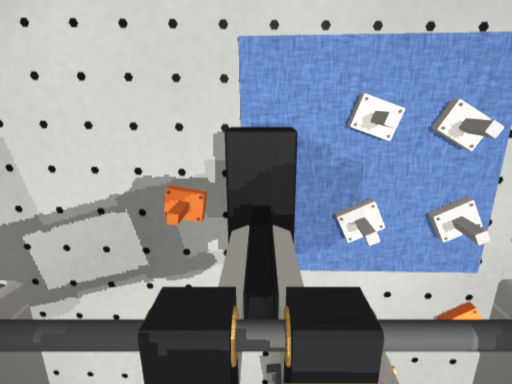

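Emit:
play_rows(linear=[[0.045,-0.02,0.16],[0.035,-0.013,0.16],[0.02,-0.01,0.16],[0.01,0,0.05],[0,0,0]], delta_rot=[[0,0.025,-0.004],[0,0.02,-0.004],[0,0.01,0],[0,0,0],[0,0,0]], hand=[-1,-1,-1,-1,-1])

```text
time_s: 6.8
eef_pos: [462.7, 194.3, 71.9]
eef_rot: [0.002, 1.0, 0.008, 0.004]
force: [0.9, 0.3, -2.4]
grip_width: 0.123
```

```bash
python3 - <<'E'
from h import *
st();plan([(456,200,33,1.5,12)]);c=np.load('w2.npz');w=cloud(c)
m=(w[...,2]>13)&(w[...,2]<19)&(w[...,0]>490)
n,l,s,ce=cv2.connectedComponentsWithStats(m.astype(np.uint8))
for i in range(1,n):
    if s[i][4]<150: continue
    q=w[l==i][:,:2]; r=cv2.minAreaRect(q.astype(np.float32)); print(s[i][4],ce[i].round(1),np.round(r[0],1),np.round(r[1],1),round(r[2],1),np.median(w[l==i][:,2]).round(1),c['image'][l==i].mean(0).round())
E
```

```text
6.8 [462.7 194.3  71.9] F [ 0.9  0.3 -2.4] w 11.6
now [462.7 194.3  71.9] yaw 0.9 tilt 0.51
4
lin [[-0.012,-0.01,0.065],[-0.011,-0.01,0.065],[-0.011,-0.01,0.065],[-0.011,-0.01,0.065]]
rot [[0.002,-0.002,-0.003],[0.002,-0.002,-0.003],[0.002,-0.002,-0.003],[0.002,-0.002,-0.003]]
1192 [373.4 116.6] [554.5 264.3] [34.  44.2] 71.5 17.1 [239. 238. 234.]
1206 [460.2 124.5] [642.1 258.1] [34.2 45.3] 60.8 17.2 [231. 228. 223.]
967 [359.6 220.4] [550.8 151.8] [44. 35.] 26.0 17.0 [235. 233. 228.]
998 [454.8 219.5] [654.6 156.1] [44.2 35.1] 28.9 17.0 [231. 228. 224.]
174 [469.3 315.5] [691.6  35.4] [36.3 14.6] 2.5 13.9 [242. 163.  82.]
```

Emit:
play_rows(linear=[[-0.025,-0.02,0.065],[-0.015,-0.015,0.065],[-0.005,-0.005,0.06],[0,0,0.02],[0,0,0]], delta_rot=[[0.004,-0.004,-0.005],[0.002,-0.002,-0.003],[0,0,0],[0,0,0],[0,0,0]], hand=[-1,-1,-1,-1,-1])

```text
time_s: 7.42
eef_pos: [456.9, 200.4, 39.9]
eef_rot: [-0.0, 1.0, 0.011, 0.003]
force: [-0.4, 0.1, -2.2]
grip_width: 0.128
```

```bash
python3 - <<'E'
from h import *
st();plan([(456,200,33,1.5,12)])
E
```

```text
7.42 [456.9 200.4  39.9] F [-0.4  0.1 -2.2] w 12.1
now [456.9 200.4  39.9] yaw 1.3 tilt 0.32
1
lin [[-0.006,0.003,0.046]]
rot [[-0.001,-0.007,-0.004]]
```

Emit:
play_rows(linear=[[0,0,0.025],[0,0,0.018],[0,0,0]], delta_rot=[[0,-0.005,0],[0,0,0],[0,0,0]], hand=[-1,-1,-1])

```text
time_s: 7.8
eef_pos: [457.6, 200.7, 33.5]
eef_rot: [-0.001, 1.0, 0.012, 0.001]
force: [-1.2, 0.4, -2.7]
grip_width: 0.124
```

Emit:
play_rows(linear=[[0,0,0.008],[0,0,0],[0,0,0],[0,0,0],[0,0,0]], delta_rot=[[0,0,0],[0,0,0],[0,0,0],[0,0,0],[0,0,0]], hand=[-1,-1,-0.6,-0.3,-0.3])

```text
time_s: 8.43
eef_pos: [459.2, 201.0, 34.2]
eef_rot: [-0.001, 1.0, 0.011, 0.003]
force: [-0.2, 0.8, -0.8]
grip_width: 0.343
```

```bash
python3 - <<'E'
from h import *
st();plan([(457,200,140,1.5,45)])
E
```

```text
8.43 [459.2 201.   34.2] F [-0.2  0.8 -0.8] w 32.2
now [459.2 201.   34.2] yaw 1.3 tilt 0.37
3
lin [[-0.003,0.002,-0.235],[-0.004,0.002,-0.235],[-0.004,0.002,-0.235]]
rot [[-0.001,-0.003,-0.001],[-0.001,-0.003,-0.001],[-0.001,-0.003,-0.001]]
```

Emit:
play_rows(linear=[[-0.003,0,-0.15],[-0.004,0.002,-0.25],[-0.004,0.002,-0.235],[0,0,-0.08]], delta_rot=[[-0.001,-0.003,-0.001],[-0.001,-0.003,-0.001],[-0.001,-0.003,-0.001],[0,0,0]], hand=[-0.3,-0.3,-0.3,-0.3])

```text
time_s: 8.93
eef_pos: [456.2, 199.9, 142.8]
eef_rot: [0.001, 1.0, 0.013, -0.002]
force: [1.0, -0.3, -0.0]
grip_width: 0.349
```

```bash
python3 - <<'E'
from h import *
st();snap('wrist','w3');plan([(550.8,152,120,26,40)])
E
```

```text
8.93 [456.2 199.9 142.8] F [ 1.  -0.3 -0. ] w 32.8
now [456.5 200.  143.4] yaw 1.5 tilt 0.23
3
lin [[0.207,0.112,0.051],[0.189,0.14,0.051],[0.167,0.166,0.052]]
rot [[0,0.002,-0.182],[0,0.002,-0.182],[0,0.002,-0.182]]
```

View pics/w3.png

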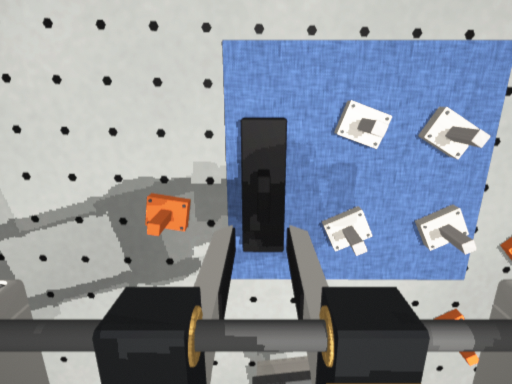

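Emit:
play_rows(linear=[[0.207,0.112,0.051],[0.189,0.14,0.051],[0.167,0.166,0.052],[0,0,0],[0,0,0]], delta_rot=[[0,0.002,-0.182],[0,0.002,-0.182],[0,0.002,-0.182],[0,0,0],[0,0,0]], hand=[-0.4,-0.4,-0.4,-0.4,-0.4])

```text
time_s: 9.6
eef_pos: [549.0, 151.4, 113.6]
eef_rot: [-0.001, 0.973, 0.231, -0.004]
force: [-0.2, -0.5, -0.5]
grip_width: 0.297
```

```bash
python3 - <<'E'
from h import *
st();plan([(550.8,152,70,26,40)])
E
```

```text
9.6 [549.  151.4 113.6] F [-0.2 -0.5 -0.5] w 27.9
now [549.  151.4 113.6] yaw 26.8 tilt 0.51
2
lin [[0.007,0.002,0.145],[0.007,0.001,0.145]]
rot [[-0.002,0.005,0.008],[-0.002,0.005,0.008]]
```

Emit:
play_rows(linear=[[0.009,0.002,0.13],[0.005,0.001,0.13],[0,0,0.1],[0,0,0]], delta_rot=[[-0.002,0.005,0.008],[-0.002,0.005,0.008],[0,0,0],[0,0,0]], hand=[-0.4,-0.4,-0.4,-0.4])

```text
time_s: 10.1
eef_pos: [546.1, 154.2, 58.0]
eef_rot: [-0.001, 0.974, 0.225, -0.001]
force: [-0.6, 0.7, 0.8]
grip_width: 0.302
```

```bash
python3 - <<'E'
from h import *
st();plan([(550.8,152,33,26,15)])
E
```

```text
10.1 [546.1 154.2  58. ] F [-0.6  0.7  0.8] w 28.4
now [546.1 154.2  58. ] yaw 26.0 tilt 0.19
2
lin [[0.011,0.014,0.083],[0.011,0.013,0.083]]
rot [[-0.001,0.002,-0],[-0.001,0.002,-0]]
```

Emit:
play_rows(linear=[[0.025,0.027,0],[0,0,0.085],[0,0,0.075],[0,0,0]], delta_rot=[[-0.001,0.002,0],[-0.001,0.002,0],[0,0,0],[0,0,0]], hand=[-0.4,-0.4,-0.4,-0.4])

```text
time_s: 10.6
eef_pos: [552.6, 152.5, 33.9]
eef_rot: [-0.0, 0.974, 0.225, 0.002]
force: [-0.1, 0.7, -0.2]
grip_width: 0.301
```

```bash
python3 - <<'E'
from h import *
st();plan([(550.8,152,32,26,15)])
E
```

```text
10.6 [552.6 152.5  33.9] F [-0.1  0.7 -0.2] w 28.3
now [552.6 152.5  33.9] yaw 26.0 tilt 0.21
1
lin [[-0.012,-0.002,0.013]]
rot [[0,-0.005,-0.001]]
```

Good; close, then lift.

Emit:
play_rows(linear=[[-0.012,-0.002,0.01],[0,0,0],[0,0,0],[0,0,0],[0,0,-0.1],[0,0,-0.2],[0,0,-0.2],[0,0,-0.2],[0,0,0]], delta_rot=[[0,0,0],[0,0,0],[0,0,0],[0,0,0],[0,0,0],[0,0,0],[0,0,0],[0,0,0],[0,0,0]], hand=[-0.4,-1,-1,-1,-1,-1,-1,-1,-1])

```text
time_s: 11.72
eef_pos: [550.9, 151.9, 144.0]
eef_rot: [-0.0, 0.974, 0.225, 0.003]
force: [0.2, 0.9, -1.6]
grip_width: 0.126
```

```bash
python3 - <<'E'
from h import *
st();
b=[544.9,-133.3,9.6]
for y in(69,25,-19,-63): print(y,b2w((-39,y),b).round(1),b2w((25,y),b).round(1))
x,y=b2w((-39,69),b);plan([(x,y,150,9.6,45)])
E
```

```text
11.72 [550.9 151.9 144. ] F [ 0.2  0.9 -1.6] w 11.8
69 [494.9 -71.8] [558.  -61.1]
25 [ 502.3 -115.2] [ 565.4 -104.5]
-19 [ 509.6 -158.5] [ 572.7 -147.9]
-63 [ 517.  -201.9] [ 580.1 -191.2]
now [550.9 151.9 144. ] yaw 26.0 tilt 0.36
6
lin [[-0.165,0.196,-0.007],[-0.155,0.204,-0.007],[-0.145,0.211,-0.007],[-0.135,0.218,-0.007],[-0.125,0.224,-0.007],[-0.114,0.23,-0.007]]
rot [[0,-0.001,0.061],[0,-0.001,0.061],[0,-0.001,0.061],[0,-0.001,0.061],[0,-0.001,0.061],[0,-0.001,0.061]]
```

Emit:
play_rows(linear=[[-0.12,0.15,-0.08],[-0.155,0.204,-0.06],[-0.145,0.211,-0.03],[-0.135,0.218,-0.02],[-0.125,0.224,-0.007],[-0.114,0.23,-0.007],[-0.02,0.05,0],[0,0,0]], delta_rot=[[0,0,0.061],[0,0,0.061],[0,0,0.061],[0,0,0.061],[0,0,0.061],[0,0,0.061],[0,0,0],[0,0,0]], hand=[-1,-1,-1,-1,-1,-1,-1,-1])

```text
time_s: 12.72
eef_pos: [488.6, -75.1, 167.6]
eef_rot: [-0.002, 0.997, 0.079, -0.003]
force: [-0.2, -0.1, -2.2]
grip_width: 0.125
```

```bash
python3 - <<'E'
from h import *
st();plan([(494.9,-71.8,110,9.6,30)])
E
```

```text
12.72 [488.6 -75.1 167.6] F [-0.2 -0.1 -2.2] w 11.7
now [488.6 -75.1 167.6] yaw 9.1 tilt 0.39
2
lin [[0.023,-0.006,0.192],[0.023,-0.007,0.192]]
rot [[-0.003,0.003,-0.006],[-0.003,0.003,-0.006]]
```

Emit:
play_rows(linear=[[0.03,-0.01,0.13],[0.015,-0.004,0.13],[0,0,0.1],[0,0,0]], delta_rot=[[-0.003,0.003,-0.006],[-0.003,0.003,-0.006],[0,0,0],[0,0,0]], hand=[-1,-1,-1,-1])

```text
time_s: 13.22
eef_pos: [495.6, -66.3, 111.0]
eef_rot: [-0.002, 0.996, 0.087, -0.0]
force: [0.4, 0.4, -1.2]
grip_width: 0.126
```

```bash
python3 - <<'E'
from h import *
st();snap('wrist','w4'); snap('top','t4');b=[544.9,-133.3,9.6];x,y=b2w((-40,69),b);plan([(x,y,80,9.6,30)])
E
```

```text
13.22 [495.6 -66.3 111. ] F [ 0.4  0.4 -1.2] w 11.8
now [496.6 -67.  112.3] yaw 9.9 tilt 0.2
2
lin [[-0.012,0.015,0.108],[-0.012,0.015,0.108]]
rot [[-0.001,-0.002,0.004],[-0.001,-0.002,0.004]]
```

View pics/w4.png

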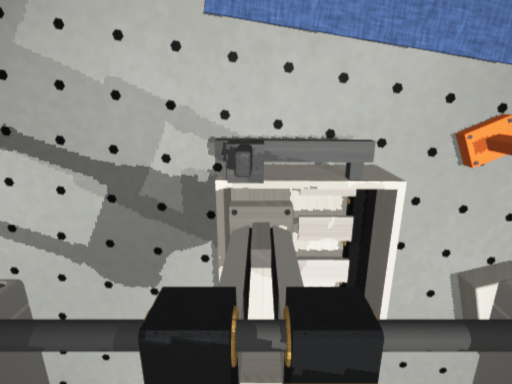

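Emit:
play_rows(linear=[[-0.02,0.03,0.04],[0,0,0.06],[0,0,0]], delta_rot=[[0,-0.002,0.008],[0,0,0],[0,0,0]], hand=[-1,-1,-1])

```text
time_s: 13.7
eef_pos: [495.4, -72.1, 97.6]
eef_rot: [-0.001, 0.996, 0.084, 0.002]
force: [-0.6, -0.2, -1.9]
grip_width: 0.126
```

```bash
python3 - <<'E'
from h import *
st();b=[544.9,-133.3,9.6];x,y=b2w((-40,69),b);plan([(x,y,50,9.6,30)]);print(loc(pose()[0][None,:2],b))
E
```

```text
13.7 [495.4 -72.1  97.6] F [-0.6 -0.2 -1.9] w 11.9
now [495.4 -72.1  97.6] yaw 9.6 tilt 0.22
2
lin [[-0.005,-0.001,0.159],[-0.005,-0.001,0.159]]
rot [[-0.001,-0.002,-0],[-0.001,-0.002,-0]]
[[-38.608316    68.62063132]]
```

Emit:
play_rows(linear=[[-0.008,-0.001,0.08],[0,0,0.08],[0,0,0.08],[0,0,0.06],[0,0,0]], delta_rot=[[0,-0.002,0],[0,-0.002,0],[0,0,0],[0,0,0],[0,0,0]], hand=[-1,-1,-1,-1,-1])

```text
time_s: 14.32
eef_pos: [493.8, -72.1, 48.9]
eef_rot: [-0.001, 0.997, 0.083, -0.0]
force: [-0.6, 0.0, -1.4]
grip_width: 0.124
```

```bash
python3 - <<'E'
from h import *
st();b=[544.9,-133.3,9.6];x,y=b2w((-40,69),b);plan([(x,y,40,9.6,30)]);print(loc(pose()[0][None,:2],b))
E
```

```text
14.32 [493.8 -72.1  48.9] F [-0.6  0.  -1.4] w 11.7
now [493.8 -72.1  48.9] yaw 9.6 tilt 0.11
1
lin [[0.002,-0.001,0.059]]
rot [[-0.002,0.001,-0.001]]
[[-40.22661319  68.84473619]]
```

Emit:
play_rows(linear=[[0,0,0.04],[0,0,0.03],[0,0,0]], delta_rot=[[0,0,0],[0,0,0],[0,0,0]], hand=[-1,-1,-1])

```text
time_s: 14.7
eef_pos: [494.4, -72.2, 38.1]
eef_rot: [-0.001, 0.997, 0.083, 0.0]
force: [-0.7, -0.2, -1.0]
grip_width: 0.124
```

```bash
python3 - <<'E'
from h import *
st();b=[544.9,-133.3,9.6];x,y=b2w((-18,69),b);plan([(x,y,38,9.6,6)]);print(loc(pose()[0][None,:2],b))
E
```

```text
14.7 [494.4 -72.2  38.1] F [-0.7 -0.2 -1. ] w 11.7
now [494.4 -72.2  38.1] yaw 9.6 tilt 0.07
4
lin [[0.036,-0.001,0],[0.036,-0.001,0],[0.036,-0.001,0],[0.036,-0.001,0]]
rot [[-0,-0,-0],[-0,-0,-0],[-0,-0,-0],[-0,-0,-0]]
[[-39.63026579  68.62493364]]
```

Emit:
play_rows(linear=[[0.06,0,0],[0.06,0,0],[0.06,0,0],[0.06,0,0],[0,0,0]], delta_rot=[[0,0,0],[0,0,0],[0,0,0],[0,0,0],[0,0,0]], hand=[-1,-1,-1,-1,-1])

```text
time_s: 15.32
eef_pos: [534.3, -66.0, 38.9]
eef_rot: [-0.0, 0.997, 0.083, 0.002]
force: [0.5, -0.7, -1.5]
grip_width: 0.127
```

```bash
python3 - <<'E'
from h import *
st();b=[544.9,-133.3,9.6];x,y=b2w((24,69),b);plan([(x,y,38,9.6,9)]);print(loc(pose()[0][None,:2],b))
E
```

```text
15.32 [534.3 -66.   38.9] F [ 0.5 -0.7 -1.5] w 12.0
now [534.3 -66.   38.9] yaw 9.6 tilt 0.19
3
lin [[0.052,-0.002,0.002],[0.052,-0.002,0.002],[0.052,-0.002,0.002]]
rot [[-0,-0.001,-0],[-0,-0.001,-0],[-0,-0.001,-0]]
[[ 0.72702974 68.12600051]]
```

Emit:
play_rows(linear=[[0.05,-0.003,0.004],[0.05,-0.002,0.002],[0.04,0,0],[0.03,0,0],[0,0,0]], delta_rot=[[0,0,0],[0,0,0],[0,0,0],[0,0,0],[0,0,0]], hand=[-1,-1,-1,-1,-1])

```text
time_s: 15.95
eef_pos: [558.5, -60.8, 37.5]
eef_rot: [-0.0, 0.996, 0.084, -0.001]
force: [0.2, 0.3, -1.3]
grip_width: 0.129
```

```bash
python3 - <<'E'
from h import *
st();b=[544.9,-133.3,9.6];x,y=b2w((25,69),b);plan([(x,y,38,9.6,9)]);print(loc(pose()[0][None,:2],b))
E
```

```text
15.95 [558.5 -60.8  37.5] F [ 0.2  0.3 -1.3] w 12.1
now [558.5 -60.8  37.5] yaw 9.6 tilt 0.12
1
lin [[-0.003,0.002,-0.003]]
rot [[-0.001,0.002,0]]
[[25.45788083 69.24136639]]
```

Emit:
play_rows(linear=[[0.015,0,0],[0.005,0,0]], delta_rot=[[0,0,0],[0,0,0]], hand=[-1,-1])

```text
time_s: 16.2
eef_pos: [558.6, -60.5, 37.2]
eef_rot: [-0.0, 0.996, 0.084, -0.004]
force: [-2.3, -0.6, 0.4]
grip_width: 0.123
```

```bash
python3 - <<'E'
from h import *
st();b=[544.9,-133.3,9.6];print(loc(pose()[0][None,:2],b))
E
```

```text
16.2 [558.6 -60.5  37.2] F [-2.3 -0.6  0.4] w 11.6
[[25.63514979 69.49778951]]
```

Contact with the strip (x force −2.3). Lower a little and release, then rise.

Emit:
play_rows(linear=[[0.005,0,0.012],[0,0,0],[0,0,0],[0,0,0],[0,0,-0.1],[0,0,-0.25],[0,0,-0.25]], delta_rot=[[0,0,0],[0,0,0],[0,0,0],[0,0,0],[0,0,0],[0,0,0],[0,0,0]], hand=[-1,-0.7,-0.6,-0.6,-0.6,-0.6,-0.6])

```text
time_s: 17.08
eef_pos: [561.9, -59.8, 127.7]
eef_rot: [-0.001, 0.997, 0.084, -0.002]
force: [0.5, 0.6, 0.1]
grip_width: 0.199
```

```bash
python3 - <<'E'
from h import *
st();c=snap('wrist','w5'); cv2.imwrite('pics/w5c.png',cv2.resize(c['image'][120:320,190:440,::-1],None,fx=3,fy=3)); snap('top','t5')
E
```

```text
17.07 [561.9 -59.8 127.7] F [0.5 0.6 0.1] w 18.7
```

View pics/w5c.png

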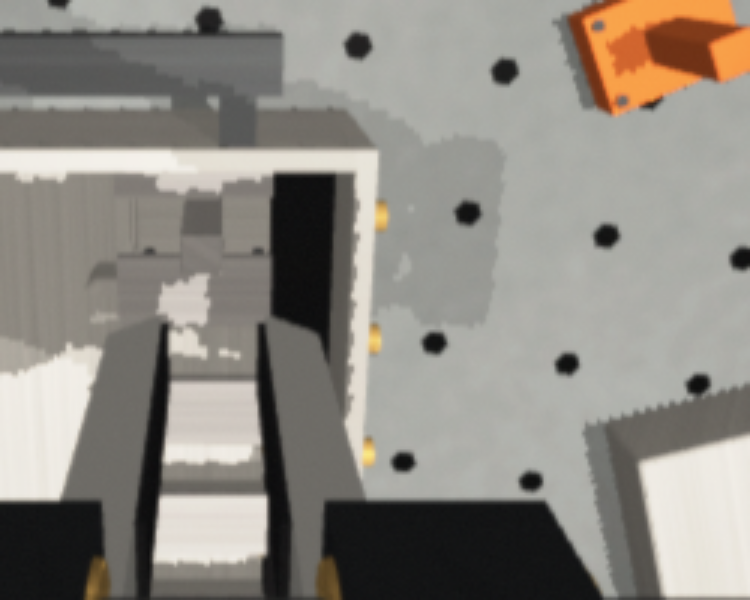

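View pics/t5.png

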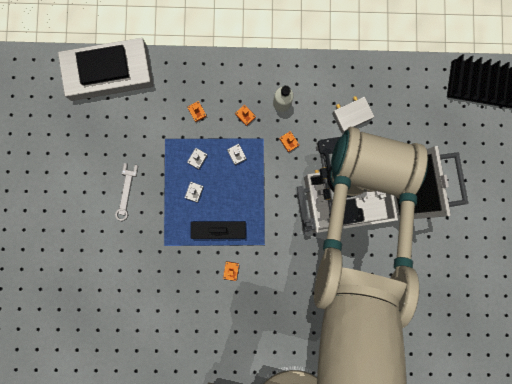

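```bash
python3 - <<'E'
from h import *
plan([(558,-60,175,9.6,45),(554.5,264.5,130,-18.5,45)])
E
```

```text
now [565.2 -60.5 131.2] yaw 9.6 tilt 0.3
9
lin [[-0.045,-0.011,-0.292],[0.042,-0.267,0.038],[0.026,-0.269,0.038],[0.009,-0.27,0.038],[-0.007,-0.27,0.038],[-0.024,-0.269,0.038],[-0.04,-0.267,0.038],[-0.057,-0.264,0.037],[-0.073,-0.26,0.038]]
rot [[0.002,-0.006,-0],[0,0,0.078],[0,0,0.078],[0,0,0.078],[0,0,0.078],[0,0,0.078],[0,0,0.078],[0,0,0.078],[0,0,0.078]]
```

Emit:
play_rows(linear=[[-0.045,-0.011,-0.292],[0.042,-0.267,0.0],[0.026,-0.269,0.0],[0.009,-0.27,0.01],[-0.007,-0.27,0.02],[-0.024,-0.269,0.03],[-0.04,-0.267,0.03],[-0.057,-0.25,0.03],[-0.073,-0.2,0.03],[0,0,0]], delta_rot=[[0.002,-0.006,0],[0,0,0.078],[0,0,0.078],[0,0,0.078],[0,0,0.078],[0,0,0.078],[0,0,0.078],[0,0,0.078],[0,0,0.078],[0,0,0]], hand=[-0.4,-0.4,-0.4,-0.4,-0.4,-0.4,-0.4,-0.4,-0.4,-0.4])

```text
time_s: 18.42
eef_pos: [555.6, 262.8, 153.8]
eef_rot: [-0.001, 0.985, -0.17, 0.003]
force: [-1.0, -0.8, 0.2]
grip_width: 0.3
```

```bash
cat >> h.py <<'E'
def mods(fn,lo=13,hi=19):
    c=np.load(fn+'.npz');w=cloud(c)
    m=(w[...,2]>lo)&(w[...,2]<hi)&(w[...,0]>490)&(w[...,1]>80)
    n,l,s,ce=cv2.connectedComponentsWithStats(m.astype(np.uint8))
    for i in range(1,n):
        if s[i][4]<100: continue
        q=w[l==i][:,:2]; r=cv2.minAreaRect(q.astype(np.float32)); a=r[2] if r[1][0]>r[1][1] else r[2]-90
        print('mod',s[i][4],ce[i].round(),np.round(r[0],1),np.round(r[1],1),round(a,1),np.median(w[l==i][:,2]).round(1),c['image'][l==i].mean(0).round())
def boxmods(fn):
    c=np.load(fn+'.npz');w=cloud(c);b=[545.2,-132.7,9.7]
    L=loc(w[...,:2].reshape(-1,2),b).reshape(384,512,2)
    m=(w[...,2]>45)&(w[...,2]<66)&(abs(L[...,0])<60)&(abs(L[...,1])<90)
    n,l,s,ce=cv2.connectedComponentsWithStats(m.astype(np.uint8))
    for i in range(1,n):
        if s[i][4]<4: continue
        print('stem',s[i][4],ce[i].round(),L[l==i].mean(0).round(1),np.median(w[l==i][:,2]).round(1))
E
python3 - <<'E'
from h import *
st();snap('wrist','w6'); c=snap('top','t6'); mods('w6');mods('t6',10,22);boxmods('t6')
cv2.imwrite('pics/t6b.png',cv2.resize(c['image'][140:245,290:470,::-1],None,fx=4.4,fy=4.4,interpolation=cv2.INTER_CUBIC))
plan([(554.5,264.5,75,-18.5,20)])
E
```

```text
18.43 [555.6 262.8 153.8] F [-1.  -0.8  0.2] w 28.2
mod 1032 [452. 115.] [766.6 263.1] [44.3 34.3] 29.1 14.2 [243. 164.  80.]
mod 1000 [336. 158.] [642.  258.5] [34.3 44.2] -28.9 17.1 [230. 228. 223.]
mod 1027 [259. 181.] [554.5 264.6] [34.4 43.9] -18.4 17.0 [228. 225. 219.]
mod 839 [467. 225.] [759.8 135.5] [43.8 35.2] 44.8 14.1 [241. 160.  80.]
mod 903 [373. 239.] [654.8 156.1] [44.  35.3] 28.2 17.0 [233. 230. 226.]
mod 170 [197. 112.] [766.6 264. ] [45.8 33.7] 30.0 13.5 [198. 116.  52.]
mod 168 [245. 115.] [760.4 136.5] [44.4 34.3] 44.8 13.7 [198. 114.  49.]
mod 188 [236. 154.] [655.5 157.3] [44.6 33.6] 28.0 16.4 [193. 190. 183.]
stem 26 [322. 191.] [24.9 70.6] 58.1
now [556.1 260.6 154.3] yaw -19.7 tilt 0.44
4
lin [[-0.006,-0.005,0.132],[-0.005,-0.005,0.132],[-0.005,-0.005,0.132],[-0.005,-0.005,0.132]]
rot [[-0.001,-0.002,-0.006],[-0.001,-0.002,-0.006],[-0.001,-0.002,-0.006],[-0.001,-0.002,-0.006]]
```

View pics/t6b.png

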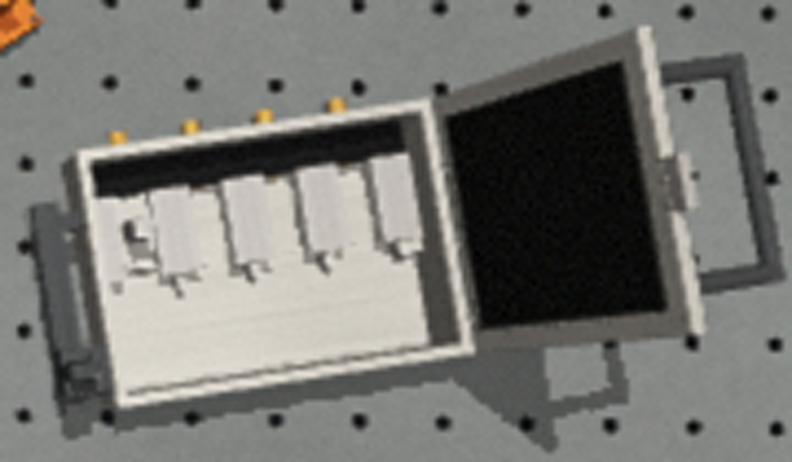

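View pics/w6.png

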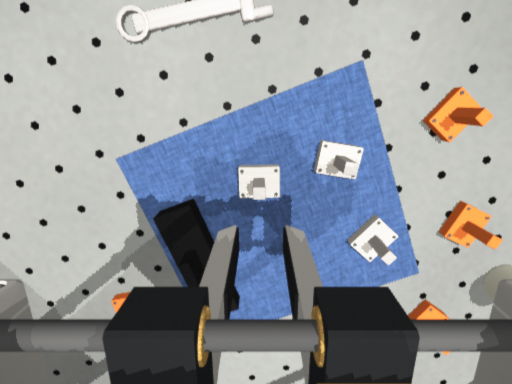

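Emit:
play_rows(linear=[[-0.012,-0.014,0.14],[-0.005,-0.005,0.14],[-0.004,-0.005,0.13],[0,0,0.1],[0,0,0]], delta_rot=[[0,-0.003,-0.015],[0,-0.002,-0.01],[0,0,0],[0,0,0],[0,0,0]], hand=[-0.4,-0.4,-0.4,-0.4,-0.4])

```text
time_s: 19.15
eef_pos: [557.2, 258.5, 77.7]
eef_rot: [-0.0, 0.987, -0.163, 0.004]
force: [-0.1, -0.6, 0.0]
grip_width: 0.301
```

```bash
python3 - <<'E'
from h import *
st();plan([(554.5,264.5,33,-18.5,20)])
E
```

```text
19.15 [557.2 258.5  77.7] F [-0.1 -0.6  0. ] w 28.3
now [557.2 258.5  77.7] yaw -18.7 tilt 0.45
3
lin [[-0.011,-0.011,0.099],[-0.01,-0.011,0.099],[-0.01,-0.011,0.099]]
rot [[-0.001,-0.003,-0.002],[-0.001,-0.003,-0.002],[-0.001,-0.003,-0.002]]
```

Emit:
play_rows(linear=[[-0.028,-0.032,0.04],[-0.002,-0.004,0.06],[0,0,0]], delta_rot=[[0,-0.005,-0.003],[0,-0.003,0],[0,0,0]], hand=[-0.4,-0.4,-0.4])

```text
time_s: 19.52
eef_pos: [555.9, 265.4, 63.4]
eef_rot: [-0.002, 0.987, -0.162, 0.002]
force: [-0.2, -0.5, -0.6]
grip_width: 0.297
```

```bash
python3 - <<'E'
from h import *
st();plan([(554.5,264.5,33,-18.5,20)])
E
```

```text
19.52 [555.9 265.4  63.4] F [-0.2 -0.5 -0.6] w 27.9
now [555.9 265.4  63.4] yaw -18.6 tilt 0.29
2
lin [[-0.004,0.005,0.101],[-0.004,0.004,0.101]]
rot [[-0.002,-0.002,-0.001],[-0.002,-0.002,-0.001]]
```

Emit:
play_rows(linear=[[-0.008,0.005,0.07],[0,0,0.07],[0,0,0.05],[0,0,0]], delta_rot=[[0,-0.002,0],[0,0,0],[0,0,0],[0,0,0]], hand=[-0.4,-0.4,-0.4,-0.4])

```text
time_s: 20.02
eef_pos: [554.5, 265.3, 32.8]
eef_rot: [-0.002, 0.987, -0.162, 0.001]
force: [-0.1, -0.4, -0.4]
grip_width: 0.304
```

```bash
python3 - <<'E'
from h import *
st();plan([(554.5,264.5,33,-18.5,20)])
E
```

```text
20.02 [554.5 265.3  32.8] F [-0.1 -0.4 -0.4] w 28.5
now [554.5 265.3  32.8] yaw -18.6 tilt 0.23
1
lin [[0.002,0.005,-0.001]]
rot [[-0.005,-0.002,-0.002]]
```

Emit:
play_rows(linear=[[0,0.005,0],[0,0,0],[0,0,0],[0,0,0],[0,0,-0.1],[0,0,-0.2],[0,0,-0.25],[0,0,-0.2],[0,0,-0.1],[0,0,0]], delta_rot=[[0,0,0],[0,0,0],[0,0,0],[0,0,0],[0,0,0],[0,0,0],[0,0,0],[0,0,0],[0,0,0],[0,0,0]], hand=[-0.4,-1,-1,-1,-1,-1,-1,-1,-1,-1])

```text
time_s: 21.28
eef_pos: [554.0, 264.2, 168.2]
eef_rot: [-0.002, 0.987, -0.162, 0.002]
force: [0.7, -0.4, -0.8]
grip_width: 0.125
```

```bash
python3 - <<'E'
from h import *
st();
b=[544.9,-133.3,9.6]
x,y=b2w((-40,25),b);plan([(x,y,170,9.6,45)])
E
```

```text
21.27 [554.  264.2 168.2] F [ 0.7 -0.4 -0.8] w 11.8
now [554.  264.2 168.2] yaw -18.6 tilt 0.37
9
lin [[0.053,0.279,-0.003],[0.037,0.281,-0.002],[0.022,0.283,-0.002],[0.006,0.284,-0.002],[-0.009,0.284,-0.002],[-0.025,0.283,-0.002],[-0.04,0.281,-0.002],[-0.055,0.278,-0.002],[-0.07,0.275,-0.001]]
rot [[-0.001,-0.001,-0.07],[-0.001,-0.001,-0.07],[-0.001,-0.001,-0.07],[-0.001,-0.001,-0.07],[-0.001,-0.001,-0.07],[-0.001,-0.001,-0.07],[-0.001,-0.001,-0.07],[-0.001,-0.001,-0.07],[-0.001,-0.001,-0.07]]
```

Emit:
play_rows(linear=[[0.04,0.2,-0.02],[0.037,0.281,-0.02],[0.022,0.283,-0.01],[0.006,0.284,-0.01],[-0.009,0.284,-0.002],[-0.025,0.283,-0.002],[-0.04,0.281,-0.002],[-0.055,0.278,-0.002],[-0.07,0.25,0],[0,0.03,0]], delta_rot=[[0,0,-0.07],[0,0,-0.07],[0,0,-0.07],[0,0,-0.07],[0,0,-0.07],[0,0,-0.07],[0,0,-0.07],[0,0,-0.07],[0,0,-0.07],[0,0,0]], hand=[-1,-1,-1,-1,-1,-1,-1,-1,-1,-1])

```text
time_s: 22.52
eef_pos: [497.7, -114.4, 163.8]
eef_rot: [-0.004, 0.995, 0.095, -0.009]
force: [0.1, 0.4, -1.2]
grip_width: 0.128
```

```bash
python3 - <<'E'
from h import *
st();
b=[544.9,-133.3,9.6]
x,y=b2w((-40,25),b);plan([(x,y,105,9.6,25)]);print(loc(pose()[0][None,:2],b))
E
```

```text
22.52 [ 497.7 -114.4  163.8] F [ 0.1  0.4 -1.2] w 12.0
now [ 497.7 -114.4  163.8] yaw 10.9 tilt 1.08
3
lin [[0.01,0.005,0.13],[0.009,0.004,0.131],[0.008,0.004,0.131]]
rot [[-0.004,0.007,0.009],[-0.004,0.007,0.009],[-0.004,0.007,0.009]]
[[-43.41351743  26.56052244]]
```

Emit:
play_rows(linear=[[0.02,0.005,0.13],[0.009,0.004,0.12],[0,0,0.12],[0,0,0],[0,0,0]], delta_rot=[[-0.006,0.012,0.015],[-0.004,0.007,0.012],[0,0,0],[0,0,0],[0,0,0]], hand=[-1,-1,-1,-1,-1])

```text
time_s: 23.15
eef_pos: [500.2, -110.5, 103.6]
eef_rot: [-0.003, 0.997, 0.082, -0.003]
force: [0.9, -0.4, 0.0]
grip_width: 0.125
```

```bash
python3 - <<'E'
from h import *
st();
b=[544.9,-133.3,9.6]
x,y=b2w((-40,25),b);plan([(x,y,50,9.6,15)]);print(loc(pose()[0][None,:2],b))
E
```

```text
23.15 [ 500.2 -110.5  103.6] F [ 0.9 -0.4  0. ] w 11.8
now [ 500.2 -110.5  103.6] yaw 9.5 tilt 0.54
4
lin [[0.001,0.009,0.089],[0.001,0.009,0.089],[0.001,0.009,0.089],[0.001,0.008,0.089]]
rot [[-0.002,0.002,-0.001],[-0.002,0.002,-0.001],[-0.002,0.002,-0.001],[-0.002,0.002,-0.001]]
[[-40.30174792  29.95810159]]
```

Emit:
play_rows(linear=[[0.002,0.032,0.03],[0,0.003,0.08],[0,0,0.08],[0,0,0]], delta_rot=[[-0.004,0.004,-0.002],[-0.002,0.002,0],[0,0,0],[0,0,0]], hand=[-1,-1,-1,-1])

```text
time_s: 23.65
eef_pos: [502.0, -115.7, 74.2]
eef_rot: [-0.001, 0.997, 0.083, 0.0]
force: [-0.3, -0.1, -0.9]
grip_width: 0.125
```

```bash
python3 - <<'E'
from h import *
st();
b=[544.9,-133.3,9.6]
x,y=b2w((-40,25),b);plan([(x,y,50,9.6,15)]);print(loc(pose()[0][None,:2],b))
E
```

```text
23.65 [ 502.  -115.7   74.2] F [-0.3 -0.1 -0.9] w 11.8
now [ 502.  -115.7   74.2] yaw 9.6 tilt 0.08
2
lin [[-0.002,-0.002,0.081],[-0.002,-0.002,0.081]]
rot [[-0.001,-0,-0],[-0.001,-0,-0]]
[[-39.36230527  24.47121365]]
```

Emit:
play_rows(linear=[[-0.004,-0.002,0.08],[0,0,0.07],[0,0,0.05],[0,0,0.02],[0,0,0]], delta_rot=[[0,0,0],[0,0,0],[0,0,0],[0,0,0],[0,0,0]], hand=[-1,-1,-1,-1,-1])

```text
time_s: 24.28
eef_pos: [501.4, -115.5, 38.6]
eef_rot: [-0.001, 0.997, 0.083, 0.0]
force: [-0.4, -0.2, -0.8]
grip_width: 0.123
```

```bash
python3 - <<'E'
from h import *
st();
b=[544.9,-133.3,9.6]
x,y=b2w((-40,25),b);plan([(x,y,38,9.6,15)]);print(loc(pose()[0][None,:2],b))
E
```

```text
24.27 [ 501.4 -115.5   38.6] F [-0.4 -0.2 -0.8] w 11.5
now [ 501.4 -115.5   38.6] yaw 9.5 tilt 0.09
1
lin [[-0,-0.001,0.004]]
rot [[-0.002,-0,-0.001]]
[[-39.96359174  24.81149559]]
```

Emit:
play_rows(linear=[[0.06,0,0.004],[0.06,0,0],[0.06,0,0],[0.06,0,0],[0,0,0]], delta_rot=[[0,0,0],[0,0,0],[0,0,0],[0,0,0],[0,0,0]], hand=[-1,-1,-1,-1,-1])

```text
time_s: 24.9
eef_pos: [541.5, -109.4, 39.0]
eef_rot: [-0.0, 0.997, 0.083, 0.002]
force: [0.5, -0.2, -0.7]
grip_width: 0.128
```

```bash
python3 - <<'E'
from h import *
st();b=[544.9,-133.3,9.6];x,y=b2w((24,25),b);plan([(x,y,38,9.6,9)]);print(loc(pose()[0][None,:2],b))
E
```

```text
24.9 [ 541.5 -109.4   39. ] F [ 0.5 -0.2 -0.7] w 12.0
now [ 541.5 -109.4   39. ] yaw 9.6 tilt 0.21
3
lin [[0.052,-0.002,0.002],[0.052,-0.002,0.002],[0.052,-0.002,0.002]]
rot [[0,-0.002,-0],[0,-0.002,-0],[0,-0.002,-0]]
[[ 0.59827128 24.09417129]]
```

Emit:
play_rows(linear=[[0.05,-0.005,0.004],[0.05,-0.002,0.002],[0.04,0,0],[0.03,0,0],[0.01,0,0],[0.008,0,0]], delta_rot=[[0,0,0],[0,0,0],[0,0,0],[0,0,0],[0,0,0],[0,0,0]], hand=[-1,-1,-1,-1,-1,-1])

```text
time_s: 25.65
eef_pos: [565.9, -103.7, 37.4]
eef_rot: [-0.0, 0.996, 0.084, -0.003]
force: [-4.4, -1.4, 0.7]
grip_width: 0.126
```

```bash
python3 - <<'E'
from h import *
st();b=[544.9,-133.3,9.6];print(loc(pose()[0][None,:2],b))
E
```

```text
25.65 [ 565.9 -103.7   37.4] F [-4.4 -1.4  0.7] w 11.8
[[25.6915267  25.71676098]]
```

Against the strip. Lower, release, rise, and head for M4.

Emit:
play_rows(linear=[[0.002,0,0.012],[0,0,0],[0,0,0],[0,0,0],[0,0,-0.1],[0,0,-0.25],[0,0,-0.3],[0,0,-0.25],[0,0,0]], delta_rot=[[0,0,0],[0,0,0],[0,0,0],[0,0,0],[0,0,0],[0,0,0],[0,0,0],[0,0,0],[0,0,0]], hand=[-1,-0.7,-0.6,-0.6,-0.6,-0.6,-0.6,-0.6,-0.6])

```text
time_s: 26.78
eef_pos: [571.9, -103.6, 180.0]
eef_rot: [0.001, 0.997, 0.083, 0.004]
force: [0.8, 0.6, -0.9]
grip_width: 0.204
```

```bash
python3 - <<'E'
from h import *
st();plan([(642,258.5,140,-29,45)])
E
```

```text
26.77 [ 571.9 -103.6  180. ] F [ 0.8  0.6 -0.9] w 19.2
now [ 571.9 -103.6  180. ] yaw 9.6 tilt 0.46
9
lin [[0.096,-0.256,0.03],[0.076,-0.262,0.03],[0.056,-0.267,0.03],[0.036,-0.271,0.03],[0.016,-0.273,0.03],[-0.004,-0.273,0.03],[-0.025,-0.272,0.03],[-0.045,-0.269,0.03],[-0.065,-0.265,0.03]]
rot [[-0,-0.001,0.095],[-0,-0.001,0.095],[-0,-0.001,0.095],[-0,-0.001,0.095],[-0,-0.001,0.095],[-0,-0.001,0.095],[-0,-0.001,0.095],[-0,-0.001,0.095],[-0,-0.001,0.095]]
```

Emit:
play_rows(linear=[[0.07,-0.2,0.01],[0.076,-0.262,0.01],[0.056,-0.267,0.02],[0.036,-0.271,0.02],[0.016,-0.273,0.03],[-0.004,-0.273,0.03],[-0.025,-0.272,0.03],[-0.045,-0.269,0.03],[-0.065,-0.265,0.03],[0,0,0]], delta_rot=[[0,0,0.095],[0,0,0.095],[0,0,0.095],[0,0,0.095],[0,0,0.095],[0,0,0.095],[0,0,0.095],[0,0,0.095],[0,0,0.095],[0,0,0]], hand=[-0.4,-0.4,-0.4,-0.4,-0.4,-0.4,-0.4,-0.4,-0.4,-0.4])

```text
time_s: 28.02
eef_pos: [641.2, 258.8, 138.8]
eef_rot: [0.001, 0.965, -0.262, -0.001]
force: [0.1, -0.9, -1.4]
grip_width: 0.301
```

```bash
python3 - <<'E'
from h import *
st();snap('wrist','w7'); snap('top','t7'); mods('w7');mods('t7',10,22);boxmods('t7')
plan([(642,258.5,75,-29,20)])
E
```

```text
28.02 [641.2 258.8 138.8] F [ 0.1 -0.9 -1.4] w 28.3
mod 1191 [369. 118.] [766.8 263.3] [43.9 34.2] 29.7 14.2 [244. 169.  84.]
mod 1110 [262. 184.] [642.1 258.9] [34.1 43.7] -28.7 17.0 [227. 223. 217.]
mod 878 [413. 225.] [759.6 135.8] [44.  34.9] 44.6 14.0 [241. 158.  79.]
mod 547 [325. 249.] [663.1 160.7] [25.9 34.3] -60.2 16.9 [233. 230. 225.]
mod 169 [245. 115.] [760.3 136.5] [43.8 34.3] 46.2 13.7 [196. 113.  49.]
mod 191 [236. 154.] [654.8 157.3] [44.9 33.4] 28.6 16.0 [177. 173. 167.]
stem 29 [339. 189.] [24.4 28.1] 59.2
stem 27 [322. 191.] [24.9 70.8] 58.8
now [641.  256.  139.6] yaw -30.5 tilt 0.24
4
lin [[-0.001,-0.005,0.108],[-0.001,-0.005,0.108],[-0.001,-0.005,0.108],[-0.001,-0.005,0.108]]
rot [[0.001,-0,-0.008],[0.001,-0,-0.008],[0.001,-0,-0.008],[0.001,-0,-0.008]]
```

Emit:
play_rows(linear=[[-0.001,-0.012,0.12],[0,-0.005,0.12],[0,0,0.12],[0,0,0.06],[0,0,0]], delta_rot=[[0,0,-0.02],[0,0,-0.015],[0,0,0],[0,0,0],[0,0,0]], hand=[-0.4,-0.4,-0.4,-0.4,-0.4])

```text
time_s: 28.75
eef_pos: [640.4, 251.4, 71.6]
eef_rot: [0.004, 0.968, -0.25, -0.002]
force: [0.1, 0.7, 0.6]
grip_width: 0.296
```

```bash
python3 - <<'E'
from h import *
st();plan([(642,258.7,33,-29,20)])
E
```

```text
28.75 [640.4 251.4  71.6] F [0.1 0.7 0.6] w 27.8
now [640.4 251.4  71.6] yaw -29.0 tilt 0.46
2
lin [[-0.007,-0.025,0.128],[-0.007,-0.024,0.128]]
rot [[0.005,0.001,-0],[0.005,0.001,-0]]
```

Emit:
play_rows(linear=[[-0.014,-0.052,0.03],[0,-0.004,0.03],[0,0,0]], delta_rot=[[0.008,0,0],[0,0,0],[0,0,0]], hand=[-0.4,-0.4,-0.4])

```text
time_s: 29.12
eef_pos: [643.8, 260.2, 63.3]
eef_rot: [-0.0, 0.968, -0.251, 0.0]
force: [0.1, -0.3, -0.3]
grip_width: 0.301
```

```bash
python3 - <<'E'
from h import *
st();plan([(642,258.7,33,-29,20)])
E
```

```text
29.12 [643.8 260.2  63.3] F [ 0.1 -0.3 -0.3] w 28.3
now [643.8 260.2  63.3] yaw -29.0 tilt 0.05
2
lin [[-0.003,0.007,0.101],[-0.003,0.007,0.101]]
rot [[-0.001,-0,-0],[-0.001,-0,-0]]
```

Emit:
play_rows(linear=[[-0.006,0.012,0.07],[0,0.002,0.07],[0,0,0.05],[0,0,0]], delta_rot=[[0,0,0],[0,0,0],[0,0,0],[0,0,0]], hand=[-0.4,-0.4,-0.4,-0.4])

```text
time_s: 29.62
eef_pos: [641.6, 258.8, 32.7]
eef_rot: [-0.0, 0.968, -0.25, 0.0]
force: [-0.7, -0.2, 1.0]
grip_width: 0.302
```

```bash
python3 - <<'E'
from h import *
st();plan([(642,258.7,33,-29,20)])
E
```

```text
29.62 [641.6 258.8  32.7] F [-0.7 -0.2  1. ] w 28.4
now [641.6 258.8  32.7] yaw -29.0 tilt 0.03
1
lin [[0.002,-0.001,-0.002]]
rot [[-0.001,-0,-0]]
```

Emit:
play_rows(linear=[[0,0,0],[0,0,0],[0,0,0],[0,0,0],[0,0,-0.1],[0,0,-0.2],[0,0,-0.25],[0,0,-0.2],[0,0,-0.1],[0,0,0]], delta_rot=[[0,0,0],[0,0,0],[0,0,0],[0,0,0],[0,0,0],[0,0,0],[0,0,0],[0,0,0],[0,0,0],[0,0,0]], hand=[-1,-1,-1,-1,-1,-1,-1,-1,-1,-1])

```text
time_s: 30.88
eef_pos: [641.9, 258.9, 168.0]
eef_rot: [-0.001, 0.968, -0.25, 0.001]
force: [-0.2, 0.2, -1.1]
grip_width: 0.123
```

```bash
python3 - <<'E'
from h import *
st();
b=[544.9,-133.3,9.6]
x,y=b2w((-40,-19),b);plan([(x,y,170,9.6,48)])
E
```

```text
30.88 [641.9 258.9 168. ] F [-0.2  0.2 -1.1] w 11.6
now [641.9 258.9 168. ] yaw -29.0 tilt 0.17
10
lin [[0.057,0.287,-0.002],[0.038,0.29,-0.002],[0.018,0.292,-0.002],[-0.001,0.292,-0.002],[-0.021,0.291,-0.002],[-0.041,0.289,-0.002],[-0.06,0.286,-0.002],[-0.079,0.281,-0.002],[-0.098,0.275,-0.001],[-0.116,0.268,-0.001]]
rot [[-0,-0,-0.086],[-0,-0,-0.086],[-0,-0,-0.086],[-0,-0,-0.086],[-0,-0,-0.086],[-0,-0,-0.086],[-0,-0,-0.086],[-0,-0,-0.086],[-0,-0,-0.086],[-0,-0,-0.086]]
```

Emit:
play_rows(linear=[[0.04,0.21,-0.02],[0.038,0.29,-0.02],[0.018,0.292,-0.01],[-0.001,0.292,-0.01],[-0.021,0.291,-0.002],[-0.041,0.289,-0.002],[-0.06,0.286,-0.002],[-0.079,0.281,-0.002],[-0.098,0.27,0],[-0.1,0.24,0]], delta_rot=[[0,0,-0.086],[0,0,-0.086],[0,0,-0.086],[0,0,-0.086],[0,0,-0.086],[0,0,-0.086],[0,0,-0.086],[0,0,-0.086],[0,0,-0.086],[0,0,-0.08]], hand=[-1,-1,-1,-1,-1,-1,-1,-1,-1,-1])

```text
time_s: 32.12
eef_pos: [507.5, -152.1, 164.5]
eef_rot: [-0.002, 0.995, 0.096, -0.01]
force: [0.8, -0.7, -2.1]
grip_width: 0.125
```

```bash
python3 - <<'E'
from h import *
st();
b=[544.9,-133.3,9.6]
x,y=b2w((-40,-19),b);plan([(x,y,120,9.6,25)]);print(loc(pose()[0][None,:2],b))
E
```

```text
32.12 [ 507.5 -152.1  164.5] F [ 0.8 -0.7 -2.1] w 11.8
now [ 507.5 -152.1  164.5] yaw 11.1 tilt 1.17
2
lin [[0.002,0.023,0.148],[0.001,0.023,0.148]]
rot [[-0.004,0.012,0.016],[-0.004,0.012,0.016]]
[[-40.05129935 -12.30411898]]
```

Emit:
play_rows(linear=[[0.002,0,0.1],[0.001,0.02,0.1],[0,0.02,0.1],[0,0,0.05],[0,0,0]], delta_rot=[[-0.006,0.012,0.02],[-0.004,0.01,0.016],[0,0,0],[0,0,0],[0,0,0]], hand=[-1,-1,-1,-1,-1])

```text
time_s: 32.75
eef_pos: [504.3, -160.1, 105.7]
eef_rot: [-0.001, 0.997, 0.08, -0.005]
force: [0.3, 0.6, -1.3]
grip_width: 0.125
```

```bash
python3 - <<'E'
from h import *
st();
b=[544.9,-133.3,9.6]
x,y=b2w((-40,-19),b);plan([(x,y,80,9.6,25)]);print(loc(pose()[0][None,:2],b))
E
```

```text
32.75 [ 504.3 -160.1  105.7] F [ 0.3  0.6 -1.3] w 11.7
now [ 504.3 -160.1  105.7] yaw 9.1 tilt 0.55
2
lin [[0.016,-0.002,0.085],[0.015,-0.002,0.085]]
rot [[-0.002,0.006,-0.005],[-0.002,0.006,-0.005]]
[[-44.46268163 -19.64808959]]
```

Emit:
play_rows(linear=[[0.03,-0.004,0.06],[0.005,0,0.08],[0,0,0.06],[0,0,0]], delta_rot=[[-0.003,0.01,-0.01],[0,0.002,0],[0,0,0],[0,0,0]], hand=[-1,-1,-1,-1])

```text
time_s: 33.25
eef_pos: [510.6, -158.1, 74.1]
eef_rot: [0.0, 0.996, 0.084, 0.001]
force: [-0.6, -0.3, -1.4]
grip_width: 0.128
```

```bash
python3 - <<'E'
from h import *
st();
b=[544.9,-133.3,9.6]
x,y=b2w((-40,-19),b);plan([(x,y,38,9.6,25)]);print(loc(pose()[0][None,:2],b))
E
```

```text
33.25 [ 510.6 -158.1   74.1] F [-0.6 -0.3 -1.4] w 12.1
now [ 510.6 -158.1   74.1] yaw 9.7 tilt 0.13
2
lin [[-0.007,0.001,0.12],[-0.007,0.001,0.12]]
rot [[0,-0.001,0.001],[0,-0.001,0.001]]
[[-37.98662943 -18.72686131]]
```

Emit:
play_rows(linear=[[-0.014,0,0.08],[0,0,0.07],[0,0,0.05],[0,0,0.02],[0,0,0]], delta_rot=[[0,0,0],[0,0,0],[0,0,0],[0,0,0],[0,0,0]], hand=[-1,-1,-1,-1,-1])

```text
time_s: 33.88
eef_pos: [508.6, -158.7, 38.9]
eef_rot: [0.0, 0.996, 0.084, 0.001]
force: [-0.3, 0.1, -1.6]
grip_width: 0.124
```

```bash
python3 - <<'E'
from h import *
st();
b=[544.9,-133.3,9.6]
x,y=b2w((-40,-19),b);plan([(x,y,38,9.6,25)]);print(loc(pose()[0][None,:2],b))
E
```

```text
33.88 [ 508.6 -158.7   38.9] F [-0.3  0.1 -1.6] w 11.7
now [ 508.6 -158.7   38.9] yaw 9.7 tilt 0.14
1
lin [[0,0,0.006]]
rot [[0.001,-0.003,0.002]]
[[-40.05913244 -18.96502529]]
```

Emit:
play_rows(linear=[[0.06,0,0.006],[0.06,0,0.002],[0.06,-0.001,0.002],[0.06,-0.002,0],[0,-0.004,0]], delta_rot=[[0,0,0],[0,0,0],[0,0,0],[0,0,0],[0,0,0]], hand=[-1,-1,-1,-1,-1])

```text
time_s: 34.5
eef_pos: [548.4, -151.5, 38.4]
eef_rot: [0.001, 0.996, 0.085, 0.003]
force: [-0.3, 0.4, -1.2]
grip_width: 0.124
```

```bash
python3 - <<'E'
from h import *
st();b=[544.9,-133.3,9.6];x,y=b2w((24,-19),b);plan([(x,y,38,9.6,9)]);print(loc(pose()[0][None,:2],b))
E
```

```text
34.5 [ 548.4 -151.5   38.4] F [-0.3  0.4 -1.2] w 11.6
now [ 548.4 -151.5   38.4] yaw 9.7 tilt 0.34
3
lin [[0.052,0.001,0.001],[0.052,0.001,0.001],[0.052,0.001,0.001]]
rot [[0.001,-0.002,0.001],[0.001,-0.002,0.001],[0.001,-0.002,0.001]]
[[  0.41828946 -18.53319534]]
```

Emit:
play_rows(linear=[[0.05,0,0.002],[0.05,0,0.002],[0.04,0,0],[0.03,0,0],[0.01,0,0],[0.008,0,0]], delta_rot=[[0,0,0],[0,0,0],[0,0,0],[0,0,0],[0,0,0],[0,0,0]], hand=[-1,-1,-1,-1,-1,-1])

```text
time_s: 35.25
eef_pos: [573.2, -146.8, 37.3]
eef_rot: [0.001, 0.996, 0.085, -0.002]
force: [-4.2, -1.7, 2.4]
grip_width: 0.13
```

```bash
python3 - <<'E'
from h import *
st();b=[544.9,-133.3,9.6];print(loc(pose()[0][None,:2],b))
E
```

```text
35.25 [ 573.2 -146.8   37.3] F [-4.2 -1.7  2.4] w 12.2
[[ 25.66167899 -18.00871846]]
```

Emit:
play_rows(linear=[[0.002,0,0.012],[0,0,0],[0,0,0],[0,0,0],[0,0,-0.1],[0,0,-0.25],[0,0,-0.3],[0,0,-0.25],[0,0,0]], delta_rot=[[0,0,0],[0,0,0],[0,0,0],[0,0,0],[0,0,0],[0,0,0],[0,0,0],[0,0,0],[0,0,0]], hand=[-1,-0.7,-0.6,-0.6,-0.6,-0.6,-0.6,-0.6,-0.6])

```text
time_s: 36.38
eef_pos: [578.8, -146.4, 179.9]
eef_rot: [0.002, 0.996, 0.085, 0.005]
force: [0.2, -0.4, 0.0]
grip_width: 0.198
```

```bash
python3 - <<'E'
from h import *
st();plan([(655,156.3,140,28.5,48)])
E
```

```text
36.38 [ 578.8 -146.4  179.9] F [ 0.2 -0.4  0. ] w 18.7
now [ 578.8 -146.4  179.9] yaw 9.7 tilt 0.63
7
lin [[0.12,-0.272,0.038],[0.132,-0.266,0.038],[0.145,-0.26,0.038],[0.157,-0.253,0.038],[0.169,-0.245,0.038],[0.18,-0.237,0.038],[0.191,-0.228,0.038]]
rot [[0.001,-0.002,-0.06],[0.001,-0.002,-0.06],[0.001,-0.002,-0.06],[0.001,-0.002,-0.06],[0.001,-0.002,-0.06],[0.001,-0.002,-0.06],[0.001,-0.002,-0.06]]
```

Emit:
play_rows(linear=[[0.08,-0.2,0.02],[0.132,-0.266,0.03],[0.145,-0.26,0.038],[0.157,-0.253,0.038],[0.169,-0.245,0.038],[0.18,-0.237,0.038],[0.191,-0.228,0.038],[0.05,-0.07,0],[0,0,0]], delta_rot=[[0,0,-0.06],[0,0,-0.06],[0,0,-0.06],[0,0,-0.06],[0,0,-0.06],[0,0,-0.06],[0,0,-0.06],[0,0,0],[0,0,0]], hand=[-0.4,-0.4,-0.4,-0.4,-0.4,-0.4,-0.4,-0.4,-0.4])

```text
time_s: 37.5
eef_pos: [650.0, 165.9, 135.7]
eef_rot: [0.003, 0.968, 0.251, 0.001]
force: [0.3, -0.6, -0.6]
grip_width: 0.3
```

```bash
python3 - <<'E'
from h import *
st();snap('wrist','w8'); snap('top','t8'); mods('w8');mods('t8',10,22);boxmods('t8')
plan([(655,156.3,75,28.5,20)])
E
```

```text
37.5 [650.  165.9 135.7] F [ 0.3 -0.6 -0.6] w 28.2
mod 1042 [407. 158.] [767.2 262.9] [44.3 33.5] 29.2 14.3 [245. 177.  89.]
mod 1105 [261. 196.] [655.4 156.4] [43.6 33.8] 28.6 17.0 [174. 169. 161.]
mod 850 [335. 255.] [760.3 135.5] [44.1 34. ] 45.2 14.2 [246. 173.  87.]
mod 140 [112.  92.] [810.9 487.6] [  7.3 216.6] -77.1 15.9 [66. 65. 61.]
stem 32 [356. 186.] [ 24.5 -15.8] 58.0
stem 27 [339. 189.] [24.4 27.5] 57.5
stem 29 [322. 191.] [24.9 71.2] 58.7
now [650.  164.6 136.1] yaw 29.0 tilt 0.33
4
lin [[0.001,0.016,0.102],[0.001,0.016,0.102],[0.001,0.016,0.102],[0.001,0.016,0.102]]
rot [[0.002,-0,0.003],[0.002,-0,0.003],[0.002,-0,0.003],[0.002,-0,0.003]]
```

Emit:
play_rows(linear=[[0,0.03,0.1],[0,0.02,0.1],[0,0.01,0.1],[0,0,0.08],[0,0,0]], delta_rot=[[0.004,0,0.007],[0.002,0,0.003],[0,0,0],[0,0,0],[0,0,0]], hand=[-0.4,-0.4,-0.4,-0.4,-0.4])

```text
time_s: 38.22
eef_pos: [653.7, 151.2, 74.4]
eef_rot: [0.001, 0.97, 0.243, -0.001]
force: [-0.8, 0.2, 0.2]
grip_width: 0.296
```

```bash
python3 - <<'E'
from h import *
st();plan([(655.2,156.4,33,28.5,20)])
E
```

```text
38.23 [653.7 151.2  74.4] F [-0.8  0.2  0.2] w 27.8
now [653.7 151.2  74.4] yaw 28.2 tilt 0.13
3
lin [[0.008,-0.009,0.092],[0.008,-0.009,0.092],[0.008,-0.009,0.092]]
rot [[0,0.001,-0.003],[0,0.001,-0.003],[0,0.001,-0.003]]
```

Emit:
play_rows(linear=[[0.022,-0.025,0.04],[0.002,-0.004,0.04],[0,0,0]], delta_rot=[[0,0,-0.007],[0,0,0],[0,0,0]], hand=[-0.4,-0.4,-0.4])

```text
time_s: 38.6
eef_pos: [655.5, 157.8, 62.3]
eef_rot: [0.001, 0.969, 0.246, -0.0]
force: [0.1, -0.5, -0.2]
grip_width: 0.301
```

```bash
python3 - <<'E'
from h import *
st();plan([(655.2,156.4,33,28.5,20)])
E
```

```text
38.6 [655.5 157.8  62.3] F [ 0.1 -0.5 -0.2] w 28.3
now [655.5 157.8  62.3] yaw 28.5 tilt 0.07
2
lin [[-0.003,0.003,0.098],[-0.003,0.004,0.098]]
rot [[0.001,0,0],[0.001,0,0]]
```

Emit:
play_rows(linear=[[-0.005,0.007,0.07],[0,0,0.07],[0,0,0.045],[0,0,0]], delta_rot=[[0,0,0],[0,0,0],[0,0,0],[0,0,0]], hand=[-0.4,-0.4,-0.4,-0.4])

```text
time_s: 39.1
eef_pos: [655.3, 156.5, 32.7]
eef_rot: [0.001, 0.969, 0.247, -0.0]
force: [0.6, -0.6, -0.7]
grip_width: 0.298
```

```bash
python3 - <<'E'
from h import *
st();plan([(655.2,156.4,33,28.5,20)])
E
```

```text
39.1 [655.3 156.5  32.7] F [ 0.6 -0.6 -0.7] w 28.1
now [655.3 156.5  32.7] yaw 28.5 tilt 0.08
1
lin [[-0.001,0,-0.002]]
rot [[0.002,0.001,0.001]]
```

Emit:
play_rows(linear=[[0,0,0],[0,0,0],[0,0,0],[0,0,0],[0,0,-0.1],[0,0,-0.2],[0,0,-0.25],[0,0,-0.2],[0,0,-0.1],[0,0,0]], delta_rot=[[0,0,0],[0,0,0],[0,0,0],[0,0,0],[0,0,0],[0,0,0],[0,0,0],[0,0,0],[0,0,0],[0,0,0]], hand=[-1,-1,-1,-1,-1,-1,-1,-1,-1,-1])

```text
time_s: 40.35
eef_pos: [655.7, 156.7, 168.3]
eef_rot: [0.001, 0.969, 0.247, 0.001]
force: [-0.7, -0.6, -1.0]
grip_width: 0.128
```

```bash
python3 - <<'E'
from h import *
st();
b=[544.9,-133.3,9.6]
x,y=b2w((-40,-50),b);plan([(x,y,170,9.6,48)])
E
```

```text
40.35 [655.7 156.7 168.3] F [-0.7 -0.6 -1. ] w 12.0
now [655.7 156.7 168.3] yaw 28.5 tilt 0.19
8
lin [[-0.242,0.197,-0.002],[-0.233,0.207,-0.002],[-0.225,0.216,-0.001],[-0.215,0.225,-0.001],[-0.206,0.234,-0.001],[-0.196,0.242,-0.001],[-0.186,0.25,-0.001],[-0.175,0.258,-0.001]]
rot [[0,-0,0.053],[0,-0,0.053],[0,-0,0.053],[0,-0,0.053],[0,-0,0.053],[0,-0,0.053],[0,-0,0.053],[0,-0,0.053]]
```

Emit:
play_rows(linear=[[-0.18,0.15,-0.01],[-0.233,0.207,-0.01],[-0.225,0.216,-0.005],[-0.215,0.225,-0.001],[-0.206,0.234,-0.001],[-0.196,0.242,0],[-0.186,0.25,0],[-0.175,0.24,0],[-0.03,0.03,0],[0,0,0]], delta_rot=[[0,0,0.053],[0,0,0.053],[0,0,0.053],[0,0,0.053],[0,0,0.053],[0,0,0.053],[0,0,0.053],[0,0,0.053],[0,0,0],[0,0,0]], hand=[-1,-1,-1,-1,-1,-1,-1,-1,-1,-1])

```text
time_s: 41.6
eef_pos: [501.4, -187.6, 159.3]
eef_rot: [-0.003, 0.997, 0.078, -0.009]
force: [0.5, 0.3, -2.1]
grip_width: 0.129
```

```bash
python3 - <<'E'
from h import *
st();snap('side','s9')
b=[544.9,-133.3,9.6]
x,y=b2w((-40,-62),b);plan([(x,y,120,9.6,25)]);print(loc(pose()[0][None,:2],b))
E
```

```text
41.6 [ 501.4 -187.6  159.3] F [ 0.5  0.3 -2.1] w 12.1
now [ 501.6 -187.4  159.3] yaw 9.0 tilt 1.08
2
lin [[0.042,0.054,0.13],[0.041,0.053,0.13]]
rot [[-0.005,0.011,-0.007],[-0.005,0.011,-0.007]]
[[-51.74108966 -46.06784781]]
```

View pics/s9.png

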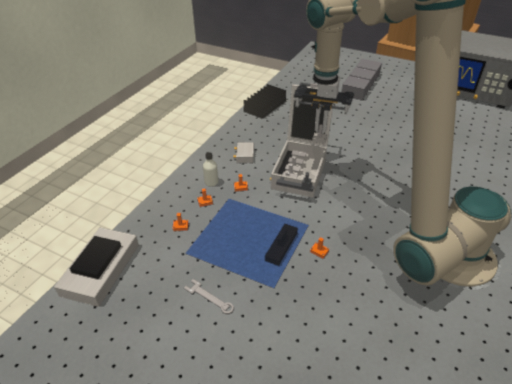

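Emit:
play_rows(linear=[[0.05,0.03,0.08],[0.025,0.03,0.08],[0.005,0.02,0.08],[0,0.01,0.04],[0,0,0]], delta_rot=[[-0.007,0.015,-0.01],[-0.003,0.007,-0.004],[0,0,0],[0,0,0],[0,0,0]], hand=[-1,-1,-1,-1,-1])

```text
time_s: 42.28
eef_pos: [517.0, -194.7, 114.1]
eef_rot: [-0.001, 0.996, 0.087, -0.0]
force: [0.8, 0.4, -1.5]
grip_width: 0.127
```

```bash
python3 - <<'E'
from h import *
st()
b=[544.9,-133.3,9.6]
x,y=b2w((-40,-63),b);plan([(x,y,80,9.6,25)]);print(loc(pose()[0][None,:2],b))
E
```

```text
42.27 [ 517.  -194.7  114.1] F [ 0.8  0.4 -1.5] w 11.9
now [ 517.  -194.7  114.1] yaw 10.0 tilt 0.12
2
lin [[-0.008,0.024,0.114],[-0.008,0.024,0.114]]
rot [[-0.001,0,0.004],[-0.001,0,0.004]]
[[-37.7229782  -55.89773827]]
```

Emit:
play_rows(linear=[[-0.016,0.03,0.05],[0,0.016,0.06],[0,0,0.05],[0,0,0]], delta_rot=[[0,0,0.008],[0,0,0],[0,0,0],[0,0,0]], hand=[-1,-1,-1,-1])

```text
time_s: 42.78
eef_pos: [515.8, -202.7, 88.9]
eef_rot: [-0.001, 0.997, 0.083, 0.0]
force: [-0.7, 0.7, -1.0]
grip_width: 0.124
```

```bash
python3 - <<'E'
from h import *
st()
b=[544.9,-133.3,9.6]
x,y=b2w((-40,-63),b);plan([(x,y,38,9.6,25)]);print(loc(pose()[0][None,:2],b))
E
```

```text
42.77 [ 515.8 -202.7   88.9] F [-0.7  0.7 -1. ] w 11.6
now [ 515.8 -202.7   88.9] yaw 9.6 tilt 0.1
3
lin [[0.001,-0.001,0.113],[0.001,-0.001,0.113],[0.001,-0.001,0.113]]
rot [[-0.001,-0,-0],[-0.001,-0,-0],[-0.001,-0,-0]]
[[-40.31237756 -63.56191645]]
```

Emit:
play_rows(linear=[[0.002,-0.003,0.09],[0,0,0.08],[0,0,0.08],[0,0,0.05],[0,0,0.02],[0,0,0]], delta_rot=[[0,0,0],[0,0,0],[0,0,0],[0,0,0],[0,0,0],[0,0,0]], hand=[-1,-1,-1,-1,-1,-1])

```text
time_s: 43.52
eef_pos: [516.2, -201.9, 37.4]
eef_rot: [-0.001, 0.997, 0.083, 0.0]
force: [-0.6, 0.7, 0.6]
grip_width: 0.125
```

```bash
python3 - <<'E'
from h import *
st()
b=[544.9,-133.3,9.6]
x,y=b2w((-40,-63),b);plan([(x,y,38,9.6,25)]);print(loc(pose()[0][None,:2],b))
E
```

```text
43.52 [ 516.2 -201.9   37.4] F [-0.6  0.7  0.6] w 11.8
now [ 516.2 -201.9   37.4] yaw 9.6 tilt 0.1
1
lin [[-0.002,0.001,-0.004]]
rot [[-0.002,-0,-0.001]]
[[-39.72936569 -62.88293942]]
```

Emit:
play_rows(linear=[[0.06,0,-0.005],[0.06,0,0],[0.06,-0.001,0.002],[0.06,-0.002,0],[0,-0.002,0]], delta_rot=[[0,0,0],[0,0,0],[0,0,0],[0,0,0],[0,0,0]], hand=[-1,-1,-1,-1,-1])

```text
time_s: 44.15
eef_pos: [555.8, -195.2, 38.7]
eef_rot: [-0.0, 0.996, 0.084, 0.001]
force: [-0.1, 0.4, -1.0]
grip_width: 0.124
```

```bash
python3 - <<'E'
from h import *
st();b=[544.9,-133.3,9.6];x,y=b2w((24,-63),b);plan([(x,y,38,9.6,9)]);print(loc(pose()[0][None,:2],b))
E
```

```text
44.15 [ 555.8 -195.2   38.7] F [-0.1  0.4 -1. ] w 11.7
now [ 555.8 -195.2   38.7] yaw 9.6 tilt 0.17
3
lin [[0.052,0,0.002],[0.052,0,0.002],[0.052,0,0.002]]
rot [[-0,-0.001,-0],[-0,-0.001,-0],[-0,-0.001,-0]]
[[  0.43942253 -62.81078761]]
```

Emit:
play_rows(linear=[[0.05,0,0.003],[0.05,0,0.002],[0.04,0,0],[0.03,0,0],[0.01,0,0],[0.008,0,0]], delta_rot=[[0,0,0],[0,0,0],[0,0,0],[0,0,0],[0,0,0],[0,0,0]], hand=[-1,-1,-1,-1,-1,-1])

```text
time_s: 44.9
eef_pos: [580.7, -190.5, 37.4]
eef_rot: [-0.0, 0.996, 0.084, -0.003]
force: [-5.2, -2.0, 1.7]
grip_width: 0.128
```

```bash
python3 - <<'E'
from h import *
st();b=[544.9,-133.3,9.6];print(loc(pose()[0][None,:2],b))
E
```

```text
44.9 [ 580.7 -190.5   37.4] F [-5.2 -2.   1.7] w 12.0
[[ 25.72427794 -62.37688073]]
```

Emit:
play_rows(linear=[[0.002,0,0.012],[0,0,0],[0,0,0],[0,0,0],[0,0,-0.1],[0,0,-0.25],[0,0,-0.3],[0,0,-0.3],[0,0,-0.3],[0,0,-0.3]], delta_rot=[[0,0,0],[0,0,0],[0,0,0],[0,0,0],[0,0,0],[0,0,0],[0,0,0],[0,0,0],[0,0,0],[0,0,0]], hand=[-1,-0.7,-0.6,-0.6,-0.6,-0.6,-0.6,-0.6,-0.6,-0.6])

```text
time_s: 46.15
eef_pos: [584.3, -189.5, 278.3]
eef_rot: [-0.001, 0.996, 0.084, 0.001]
force: [1.0, -0.5, -0.9]
grip_width: 0.2
```

```bash
python3 - <<'E'
from h import *
st();plan([(540,40,330,9.6,48)])
E
```

```text
46.15 [ 584.3 -189.5  278.3] F [ 1.  -0.5 -0.9] w 18.8
now [ 584.3 -189.5  278.3] yaw 9.6 tilt 0.16
5
lin [[-0.007,-0.312,-0.069],[-0.007,-0.312,-0.069],[-0.007,-0.312,-0.069],[-0.007,-0.312,-0.069],[-0.007,-0.312,-0.069]]
rot [[-0,-0.001,0],[-0,-0.001,0],[-0,-0.001,0],[-0,-0.001,0],[-0,-0.001,0]]
```

```bash
python3 - <<'E'
from h import *
st();plan([(540,40,335,-80.4,48)])
E
```

```text
46.15 [ 584.3 -189.5  278.3] F [ 1.  -0.5 -0.9] w 18.8
now [ 584.3 -189.5  278.3] yaw 9.6 tilt 0.16
10
lin [[-0.004,-0.156,-0.038],[-0.028,-0.153,-0.038],[-0.051,-0.147,-0.038],[-0.074,-0.137,-0.038],[-0.094,-0.124,-0.038],[-0.113,-0.108,-0.038],[-0.128,-0.089,-0.038],[-0.14,-0.068,-0.038],[-0.149,-0.045,-0.038],[-0.154,-0.021,-0.038]]
rot [[-0,-0,0.2],[-0,-0,0.2],[-0,-0,0.2],[-0,-0,0.2],[-0,-0,0.2],[-0,-0,0.2],[-0,-0,0.2],[-0,-0,0.2],[-0,-0,0.2],[-0,-0,0.2]]
```

Emit:
play_rows(linear=[[-0.004,-0.156,-0.038],[-0.028,-0.153,-0.038],[-0.051,-0.147,-0.038],[-0.074,-0.137,-0.038],[-0.094,-0.124,-0.038],[-0.113,-0.108,-0.038],[-0.128,-0.089,-0.038],[-0.14,-0.068,-0.038],[-0.149,-0.045,-0.038],[-0.154,-0.021,-0.038]], delta_rot=[[0,0,0.2],[0,0,0.2],[0,0,0.2],[0,0,0.2],[0,0,0.2],[0,0,0.2],[0,0,0.2],[0,0,0.2],[0,0,0.2],[0,0,0.2]], hand=[-0.4,-0.4,-0.4,-0.4,-0.4,-0.4,-0.4,-0.4,-0.4,-0.4])

```text
time_s: 47.4
eef_pos: [547.1, 47.0, 355.6]
eef_rot: [-0.01, 0.746, -0.666, 0.015]
force: [-0.3, -0.2, -0.2]
grip_width: 0.302
```

```bash
python3 - <<'E'
from h import *
st();c=snap('top','t10');boxmods('t10')
cv2.imwrite('pics/t10b.png',cv2.resize(c['image'][140:245,290:470,::-1],None,fx=4.4,fy=4.4,interpolation=cv2.INTER_CUBIC))
c=snap('side','s10')
cv2.imwrite('pics/s10b.png',cv2.resize(c['image'][70:210,230:370,::-1],None,fx=4.2,fy=4.2,interpolation=cv2.INTER_CUBIC))
for n in('t10','s10'):
    c=np.load(n+'.npz');w=cloud(c);b=[544.9,-133.3,9.6]
    L=loc(w[...,:2].reshape(-1,2),b).reshape(384,512,2)
    m=(w[...,2]>236)&(w[...,2]<262)&(L[...,1]<-165)&(L[...,1]>-215)&(abs(L[...,0])<75)
    print(n,m.sum(),np.median(L[m],0) if m.any() else 0, np.percentile(L[m][:,0],[2,98]) if m.any() else 0,np.percentile(w[m][:,2],[5,50,95]) if m.any() else 0)
    m=(w[...,2]>100)&(w[...,2]<290)&(L[...,1]<-100)&(L[...,1]>-165)&(abs(L[...,0])<73)
    A=np.polyfit(w[m][:,2],L[m][:,1],1); print('lid plane',m.sum(),A, np.pi/2+np.arctan(-A[0]), w[m][:,2].max())
E
```

```text
47.4 [547.1  47.  355.6] F [-0.3 -0.2 -0.2] w 28.4
t10 334 [ 5.26694897e-02 -1.82464491e+02] [-53.0335824   54.48663018] [247.93010608 251.92141262 255.29014391]
lid plane 2809 [ -0.19553157 -84.25386471] 1.7638916460975538 279.85764960317897
s10 72 [ -13.16593126 -182.63604436] [-53.97554335  52.75456867] [245.11377619 251.58469146 256.22893766]
lid plane 2053 [ -0.17134049 -88.62143934] 1.740489031413572 280.5629861787414
```

View pics/t10b.png

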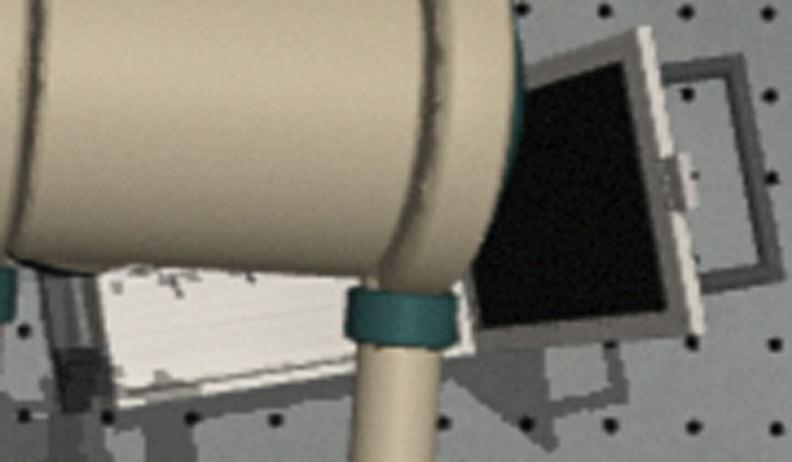

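View pics/s10b.png

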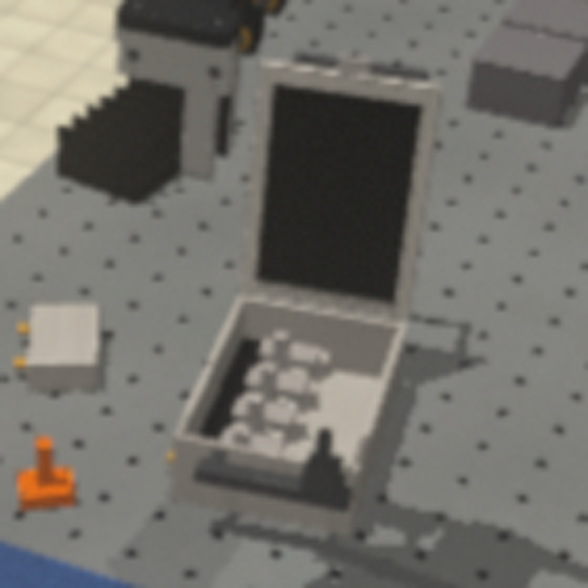

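```bash
python3 - <<'E'
from h import *
boxmods('s10')
for n in('t10','s10'):
    c=np.load(n+'.npz');w=cloud(c);b=[544.9,-133.3,9.6]
    L=loc(w[...,:2].reshape(-1,2),b).reshape(384,512,2)
    m=(w[...,2]>225)&(w[...,2]<270)&(L[...,1]<-155)&(L[...,1]>-230)&(abs(L[...,0])<42)
    print(n,m.sum(),np.percentile(L[m][:,1],[5,50,95]),np.percentile(w[m][:,2],[5,50,95]))
b=[544.9,-133.3,9.6]
for th in(1.74,1.75,1.76): print(th,-102+194*np.cos(th)-53*np.sin(th),65.5+194*np.sin(th)+53*np.cos(th))
x,y=b2w((0,-188),b); plan([(x,y,330,-80.4,45)])
E
```

```text
stem 22 [296. 151.] [ 23.7 -60.1] 56.0
stem 21 [293. 159.] [ 24.  -15.2] 56.9
stem 21 [290. 166.] [23.8 30.1] 57.1
stem 19 [287. 173.] [24.6 72.1] 57.3
t10 214 [-188.4336793  -183.4038123  -179.90317512] [247.3376771  251.39695887 254.90300468]
s10 50 [-187.11522158 -182.7043099  -178.04539504] [245.58828377 250.84062982 255.43363372]
1.74 -186.9122213804053 247.80445595279627
1.75 -188.73098998032015 246.94623274412066
1.76 -190.54108555351252 246.06986506337537
now [547.3  48.  356.2] yaw -83.1 tilt 2.15
9
lin [[0.272,0.012,0.021],[0.272,0.014,0.021],[0.272,0.015,0.021],[0.272,0.016,0.021],[0.272,0.018,0.02],[0.272,0.019,0.02],[0.272,0.02,0.02],[0.272,0.022,0.02],[0.272,0.023,0.02]]
rot [[-0.005,-0.001,-0.007],[-0.005,-0.001,-0.007],[-0.005,-0.001,-0.007],[-0.005,-0.001,-0.007],[-0.005,-0.001,-0.007],[-0.005,-0.001,-0.007],[-0.005,-0.001,-0.007],[-0.005,-0.001,-0.007],[-0.005,-0.001,-0.007]]
```

Emit:
play_rows(linear=[[0.2,0.012,0.01],[0.272,0.014,0.01],[0.272,0.015,0.01],[0.272,0.016,0.01],[0.272,0.018,0.01],[0.272,0.019,0.01],[0.272,0.02,0.01],[0.272,0.022,0.01],[0.25,0.023,0.01],[0.03,0,0]], delta_rot=[[-0.005,-0.001,-0.007],[-0.005,-0.001,-0.007],[-0.005,-0.001,-0.007],[-0.005,-0.001,-0.007],[-0.005,-0.001,-0.007],[-0.005,-0.001,-0.007],[-0.005,-0.001,-0.007],[-0.005,-0.001,-0.007],[-0.005,-0.001,-0.007],[0,0,0]], hand=[-0.23,-0.23,-0.23,-0.23,-0.23,-0.23,-0.23,-0.23,-0.23,-0.23])

```text
time_s: 48.75
eef_pos: [579.5, -328.8, 349.2]
eef_rot: [0.001, 0.775, -0.632, 0.006]
force: [0.2, 0.2, -0.6]
grip_width: 0.384
```

```bash
python3 - <<'E'
from h import *
st();snap('wrist','w11');b=[544.9,-133.3,9.6]; print(loc(pose()[0][None,:2],b)); x,y=b2w((0,-184.5),b); plan([(x,y,300,-80.4,20)])
c=np.load('w11.npz');w=cloud(c)
L=loc(w[...,:2].reshape(-1,2),b).reshape(384,512,2)
m=(w[...,2]>225)&(w[...,2]<262)&(L[...,1]<-155)&(L[...,1]>-230)&(abs(L[...,0])<42)
print(m.sum(),np.percentile(L[m][:,1],[5,50,95]),np.percentile(w[m][:,2],[5,50,95]))
E
```

```text
48.75 [ 579.5 -328.8  349.2] F [ 0.2  0.2 -0.6] w 36.1
[[   1.78061326 -197.74459386]]
now [ 579.6 -328.   349.5] yaw -78.3 tilt 0.72
3
lin [[-0.031,0.004,0.11],[-0.03,0.004,0.11],[-0.03,0.004,0.11]]
rot [[-0.003,-0.005,0.015],[-0.003,-0.005,0.015],[-0.003,-0.005,0.015]]
876 [-190.67452762 -186.26759709 -181.88469949] [249.86713437 252.61819638 254.08138643]
```

View pics/w11.png

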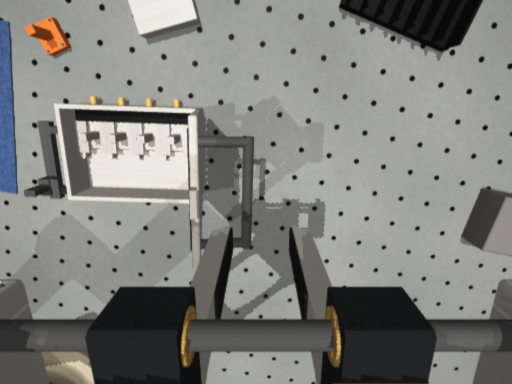

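Emit:
play_rows(linear=[[-0.035,0.004,0.08],[-0.028,0.004,0.1],[-0.02,0.002,0.1],[0,0,0.05],[0,0,0]], delta_rot=[[-0.005,-0.007,0.025],[-0.003,-0.005,0.02],[0,0,0],[0,0,0],[0,0,0]], hand=[-0.23,-0.23,-0.23,-0.23,-0.23])

```text
time_s: 49.42
eef_pos: [574.5, -308.8, 298.7]
eef_rot: [-0.001, 0.766, -0.643, -0.001]
force: [-0.6, 0.6, 0.4]
grip_width: 0.386
```

```bash
python3 - <<'E'
from h import *
st();b=[544.9,-133.3,9.6]; print(loc(pose()[0][None,:2],b)); x,y=b2w((0,-186),b); plan([(x,y,260,-80.4,20)])
E
```

```text
49.42 [ 574.5 -308.8  298.7] F [-0.6  0.6  0.4] w 36.3
[[-6.6447654e-02 -1.7793713e+02]]
now [ 574.5 -308.8  298.7] yaw -80.0 tilt 0.08
2
lin [[0.027,-0,0.129],[0.027,-0,0.129]]
rot [[-0,0.001,0.004],[-0,0.001,0.004]]
```

Emit:
play_rows(linear=[[0.045,0,0.04],[0.008,0,0.05],[0,0,0.03],[0,0,0]], delta_rot=[[0,0,0.008],[0,0,0],[0,0,0],[0,0,0]], hand=[-0.23,-0.23,-0.23,-0.23])

```text
time_s: 49.92
eef_pos: [576.5, -317.3, 280.5]
eef_rot: [-0.001, 0.764, -0.645, 0.0]
force: [-0.2, -0.8, 0.6]
grip_width: 0.386
```

```bash
python3 - <<'E'
from h import *
st();b=[544.9,-133.3,9.6]; print(loc(pose()[0][None,:2],b)); x,y=b2w((0,-186),b); plan([(x,y,230,-80.4,20)])
E
```

```text
49.92 [ 576.5 -317.3  280.5] F [-0.2 -0.8  0.6] w 36.3
[[   0.43171364 -186.65308806]]
now [ 576.5 -317.3  280.5] yaw -80.4 tilt 0.08
3
lin [[-0.001,0.001,0.112],[-0.001,0.001,0.112],[-0.001,0.001,0.112]]
rot [[-0.001,-0,0],[-0.001,-0,0],[-0.001,-0,0]]
```

Emit:
play_rows(linear=[[-0.004,0,0.09],[0,0,0.09],[0,0,0.09],[0,0,0.06],[0,0,0],[0,0,0],[0,0,0],[0,0,0],[0,0,0]], delta_rot=[[0,0,0],[0,0,0],[0,0,0],[0,0,0],[0,0,0],[0,0,0],[0,0,0],[0,0,0],[0,0,0]], hand=[-0.23,-0.23,-0.23,-0.23,-0.23,-0.5,-1,-1,-1])

```text
time_s: 51.05
eef_pos: [576.6, -317.0, 227.7]
eef_rot: [-0.0, 0.764, -0.645, 0.001]
force: [-0.2, -0.0, -1.9]
grip_width: 0.1
```

```bash
python3 - <<'E'
from h import *
st();b=[544.9,-133.3,9.6]; print(loc(pose()[0][None,:2],b))
p,_=pose(); l=loc(p[None,:2],b)[0]; dy=l[1]+102; dz=p[2]+19-65.5; print(np.hypot(dy,dz),np.hypot(194,53),np.arctan2(dz,dy)-np.arctan2(53,194))
E
```

```text
51.05 [ 576.6 -317.   227.7] F [-0.2 -0.  -1.9] w 9.4
[[   0.6227073  -186.38292889]]
199.86018120282426 201.10942295178512 1.739989850145065
```

```bash
cat >> h.py <<'E'
def arc(dth,n,Rr=200.3):
    b=[544.9,-133.3,9.6];p,M=pose();l=loc(p[None,:2],b)[0];dy=l[1]+102;dz=p[2]+19-65.5
    ph=np.arctan2(dz,dy);print('x',l[0].round(1),'R',np.hypot(dy,dz).round(1),'theta',(ph-np.arctan2(53,194)).round(3))
    wp=[]
    for i in range(1,n+1):
        a=ph-dth*i/n; x,y=b2w((0.6,-102+Rr*np.cos(a)),b); wp.append((x,y,65.5+Rr*np.sin(a)-19,-80.4,400))
    st();plan(wp)
E
python3 -c "
from h import *
arc(0.4,6)"
```

```text
x 0.6 R 199.9 theta 1.74
51.05 [ 576.6 -317.   227.7] F [-0.2 -0.  -1.9] w 9.4
now [ 576.6 -317.   227.7] yaw -80.4 tilt 0.12
6
lin [[-0.081,0,-0.038],[-0.084,-0,-0.029],[-0.086,0,-0.024],[-0.087,-0,-0.018],[-0.088,0,-0.012],[-0.089,-0,-0.006]]
rot [[-0.002,-0.001,0.001],[0,0,0],[0,0,0],[0,0,0],[0,0,0],[0,0,0]]
```

Emit:
play_rows(linear=[[-0.05,0,-0.025],[-0.084,0,-0.032],[-0.086,0,-0.025]], delta_rot=[[0,0,0],[0,0,0],[0,0,0]], hand=[-1,-1,-1])

```text
time_s: 51.42
eef_pos: [571.4, -285.8, 239.6]
eef_rot: [0.001, 0.763, -0.646, 0.003]
force: [0.8, -3.0, -3.3]
grip_width: 0.098
```

```bash
python3 -c "
from h import *
arc(0.4,6)"
```

```text
x 0.7 R 200.2 theta 1.571
51.42 [ 571.4 -285.8  239.6] F [ 0.8 -3.  -3.3] w 9.2
now [ 571.4 -285.8  239.6] yaw -80.5 tilt 0.33
6
lin [[-0.086,0,-0.022],[-0.088,0,-0.015],[-0.089,-0,-0.009],[-0.089,0,-0.003],[-0.089,0,0.003],[-0.089,0,0.009]]
rot [[-0.002,-0.007,-0.001],[0,0,0],[0,0,0],[0,0,0],[0,0,0],[0,0,0]]
```

Follows well with low force.

Emit:
play_rows(linear=[[-0.086,0,-0.021],[-0.088,0,-0.015],[-0.089,0,-0.009],[-0.089,0,-0.003],[-0.089,0,0.003]], delta_rot=[[-0.002,-0.006,0],[0,0,0],[0,0,0],[0,0,0],[0,0,0]], hand=[-1,-1,-1,-1,-1])

```text
time_s: 52.05
eef_pos: [559.4, -215.8, 247.2]
eef_rot: [0.0, 0.764, -0.645, 0.001]
force: [1.4, -4.4, -5.9]
grip_width: 0.094
```

```bash
python3 -c "
from h import *
arc(0.4,6)"
```

```text
x 0.6 R 201.5 theta 1.213
52.05 [ 559.4 -215.8  247.2] F [ 1.4 -4.4 -5.9] w 8.8
now [ 559.4 -215.8  247.2] yaw -80.4 tilt 0.13
6
lin [[-0.088,-0,0.019],[-0.087,0,0.017],[-0.086,0,0.023],[-0.084,-0,0.028],[-0.082,-0,0.034],[-0.08,0,0.039]]
rot [[-0.001,-0.003,-0],[0,0,0],[0,0,0],[0,0,0],[0,0,0],[0,0,0]]
```

Emit:
play_rows(linear=[[-0.088,0,0.019],[-0.087,0,0.017],[-0.086,0,0.023],[-0.084,0,0.028],[-0.082,0,0.034]], delta_rot=[[0,-0.003,0],[0,0,0],[0,0,0],[0,0,0],[0,0,0]], hand=[-1,-1,-1,-1,-1])

```text
time_s: 52.68
eef_pos: [548.3, -148.7, 229.5]
eef_rot: [-0.0, 0.764, -0.645, 0.002]
force: [1.8, -4.1, -1.3]
grip_width: 0.095
```

```bash
python3 -c "
from h import *
arc(0.4,6)"
```

```text
x 0.8 R 202.3 theta 0.864
52.67 [ 548.3 -148.7  229.5] F [ 1.8 -4.1 -1.3] w 8.9
now [ 548.3 -148.7  229.5] yaw -80.4 tilt 0.19
6
lin [[-0.074,0.001,0.052],[-0.076,-0,0.046],[-0.073,0,0.051],[-0.07,-0,0.056],[-0.066,0,0.06],[-0.062,-0,0.064]]
rot [[-0.003,-0.003,0],[0,0,0],[0,0,0],[0,0,0],[0,0,0],[0,0,0]]
```

Emit:
play_rows(linear=[[-0.074,0,0.05],[-0.076,0,0.046],[-0.073,0,0.051],[-0.07,0,0.056],[-0.066,0,0.06]], delta_rot=[[-0.002,-0.003,0],[0,0,0],[0,0,0],[0,0,0],[0,0,0]], hand=[-1,-1,-1,-1,-1])

```text
time_s: 53.3
eef_pos: [538.6, -91.2, 188.2]
eef_rot: [-0.001, 0.764, -0.645, 0.0]
force: [1.2, -4.5, -0.7]
grip_width: 0.096
```

```bash
python3 -c "
from h import *
arc(0.4,8)"
```

```text
x 0.8 R 202.4 theta 0.508
53.3 [538.6 -91.2 188.2] F [ 1.2 -4.5 -0.7] w 9.0
now [538.6 -91.2 188.2] yaw -80.4 tilt 0.1
8
lin [[-0.035,0.002,0.059],[-0.043,0,0.051],[-0.04,0,0.053],[-0.038,-0,0.055],[-0.035,0,0.057],[-0.032,-0,0.059],[-0.029,-0,0.06],[-0.026,-0,0.061]]
rot [[-0.002,0.001,0.001],[0,0,0],[0,0,0],[0,0,0],[0,0,0],[0,0,0],[0,0,0],[0,0,0]]
```

Emit:
play_rows(linear=[[-0.038,0,0.056],[-0.043,0,0.051],[-0.04,0,0.053],[-0.038,0,0.055],[-0.035,0,0.057],[-0.032,0,0.059]], delta_rot=[[-0.002,0,0],[0,0,0],[0,0,0],[0,0,0],[0,0,0],[0,0,0]], hand=[-1,-1,-1,-1,-1,-1])

```text
time_s: 54.05
eef_pos: [532.7, -54.9, 135.1]
eef_rot: [-0.0, 0.764, -0.645, -0.0]
force: [1.2, -3.7, 1.9]
grip_width: 0.095
```

```bash
python3 -c "
from h import *
arc(0.24,6,202)"
```

```text
x 1.0 R 201.8 theta 0.188
54.05 [532.7 -54.9 135.1] F [ 1.2 -3.7  1.9] w 9.0
now [532.7 -54.9 135.1] yaw -80.4 tilt 0.07
6
lin [[-0.024,0.003,0.048],[-0.021,0,0.05],[-0.019,-0,0.051],[-0.017,0,0.051],[-0.015,0,0.052],[-0.013,-0,0.052]]
rot [[-0,0.002,0.001],[0,0,0],[0,0,0],[0,0,0],[0,0,0],[0,0,0]]
```

Emit:
play_rows(linear=[[-0.015,0,0.036],[-0.014,0,0.036],[-0.013,0,0.036],[-0.011,0,0.036],[-0.01,0,0.03]], delta_rot=[[0,0,0],[0,0,0],[0,0,0],[0,0,0],[0,0,0]], hand=[-1,-1,-1,-1,-1])

```text
time_s: 54.68
eef_pos: [531.0, -44.5, 107.2]
eef_rot: [-0.001, 0.764, -0.645, -0.001]
force: [0.4, -2.5, 2.2]
grip_width: 0.097
```

```bash
python3 -c "
from h import *
arc(0.06,3,201.5)"
```

```text
x 1.1 R 201.3 theta 0.039
54.67 [531.  -44.5 107.2] F [ 0.4 -2.5  2.2] w 9.1
now [531.  -44.5 107.2] yaw -80.4 tilt 0.12
3
lin [[-0.009,0.003,0.025],[-0.007,-0,0.026],[-0.007,0,0.026]]
rot [[-0,0.003,0],[0,0,0],[0,0,0]]
```

Emit:
play_rows(linear=[[-0.008,0,0.022],[-0.006,0,0.022],[-0.004,0,0.02],[0,0,0.015]], delta_rot=[[0,0,0],[0,0,0],[0,0,0],[0,0,0]], hand=[-1,-1,-1,-1])

```text
time_s: 55.18
eef_pos: [531.0, -43.2, 102.3]
eef_rot: [-0.0, 0.764, -0.645, 0.002]
force: [-3.1, -1.3, 13.0]
grip_width: 0.095
```

```bash
python3 -c "
from h import *
arc(0.06,3,201.5)"
```

```text
x 1.3 R 201.1 theta 0.014
55.17 [531.  -43.2 102.3] F [-3.1 -1.3 13. ] w 8.9
now [531.  -43.2 102.3] yaw -80.3 tilt 0.2
3
lin [[-0.01,0.005,0.025],[-0.007,0,0.026],[-0.006,-0,0.026]]
rot [[-0.004,-0.003,0.001],[0,0,0],[0,0,0]]
```

Emit:
play_rows(linear=[[0,0,0.02],[0,0,0.01]], delta_rot=[[0,0,0],[0,0,0]], hand=[-1,-1])

```text
time_s: 55.42
eef_pos: [531.0, -43.2, 102.4]
eef_rot: [-0.001, 0.764, -0.645, 0.003]
force: [-0.1, -1.5, 4.4]
grip_width: 0.094
```

Emit:
play_rows(linear=[[0,0,0.01],[0,0,0],[0,0,0],[0,0,0],[0,0,-0.1],[0,0,-0.25],[0,0,-0.3],[0,0,-0.2]], delta_rot=[[0,0,0],[0,0,0],[0,0,0],[0,0,0],[0,0,0],[0,0,0],[0,0,0],[0,0,0]], hand=[-1,-0.7,-0.5,-0.4,-0.4,-0.4,-0.4,-0.4])

```text
time_s: 56.42
eef_pos: [526.7, -40.3, 231.6]
eef_rot: [-0.0, 0.764, -0.646, -0.003]
force: [0.5, 0.6, -0.0]
grip_width: 0.306
```

```bash
python3 - <<'E'
from h import *
st();snap('wrist','w12');snap('side','s12')
b=[544.9,-133.3,9.6]
for n in('w12','s12'):
    c=np.load(n+'.npz');w=cloud(c)
    L=loc(w[...,:2].reshape(-1,2),b).reshape(384,512,2)
    m=(abs(L[...,0])<65)&(abs(L[...,1])<95)&(w[...,2]>60)&(w[...,2]<95)
    A=np.polyfit(L[m][:,1],w[m][:,2],1); print(n,m.sum(),A,np.median(w[m][:,2]))
    m=(w[...,2]>112)&(w[...,2]<128)&(L[...,1]>75)&(L[...,1]<105)&(abs(L[...,0])<60); print(m.sum(),np.median(w[m][:,2]),np.median(L[m][:,1]))
    m=(w[...,2]>100)&(w[...,2]<120)&(L[...,1]>108)&(L[...,1]<140)&(abs(L[...,0]+40)<35); print('fin',m.sum(), np.median(L[m],0),np.median(w[m][:,2]), L[m].min(0),L[m].max(0)) if m.any() else 0
E
```

```text
56.42 [526.7 -40.3 231.6] F [ 0.5  0.6 -0. ] w 28.8
w12 17961 [1.28160054e-03 7.35146869e+01] 73.50387432897031
1100 122.71385907866846 91.4071266868244
fin 111 [-44.71698831 120.61326622] 110.25955394900228 [-53.73559722 115.60413626] [-43.60263399 131.32503169]
s12 1128 [2.46014990e-03 7.39365796e+01] 73.89069467864454
114 121.53852440592442 95.14661583425436
fin 23 [-49.86757023 127.5601067 ] 109.96596223434494 [-53.72605788 119.51751162] [-43.62897616 136.30538141]
```

View pics/w12.png

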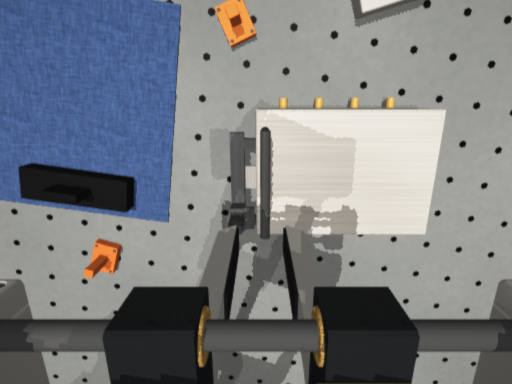

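View pics/s12.png

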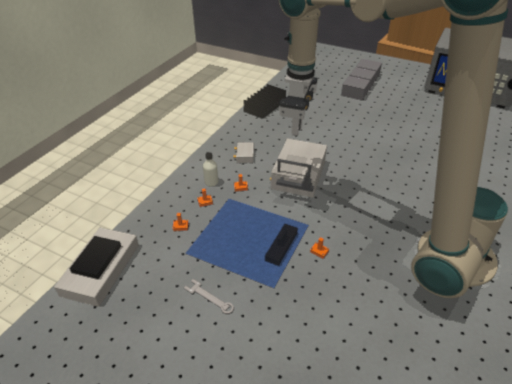

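```bash
python3 - <<'E'
from h import *
b=[544.9,-133.3,9.6]; x,y=b2w((-76,124),b);print(x,y,loc(pose()[0][None,:2],b)); plan([(x,y,160,-80.4,25)])
E
```

```text
449.284976589845 -23.710916153681183 [[-0.64584721 94.03638692]]
now [528.6 -40.7 233.2] yaw -80.4 tilt 0.22
5
lin [[-0.04,0.101,0.098],[-0.04,0.101,0.098],[-0.04,0.101,0.098],[-0.04,0.101,0.098],[-0.04,0.101,0.098]]
rot [[-0.001,0.001,-0],[-0.001,0.001,-0],[-0.001,0.001,-0],[-0.001,0.001,-0],[-0.001,0.001,-0]]
```

Emit:
play_rows(linear=[[-0.04,0.101,0.06],[-0.04,0.101,0.06],[-0.04,0.101,0.098],[-0.04,0.101,0.098],[-0.04,0.101,0.098],[0,0,0.04],[0,0,0]], delta_rot=[[0,0,0],[0,0,0],[0,0,0],[0,0,0],[0,0,0],[0,0,0],[0,0,0]], hand=[-1,-1,-1,-1,-1,-1,-1])

```text
time_s: 57.4
eef_pos: [444.1, -21.9, 159.9]
eef_rot: [-0.001, 0.764, -0.646, -0.003]
force: [0.3, -0.3, 1.0]
grip_width: 0.007
```

```bash
python3 - <<'E'
from h import *
st();b=[544.9,-133.3,9.6]; x,y=b2w((-76,124),b);print(loc(pose()[0][None,:2],b)); plan([(x,y,120,-80.4,25),(x,y,94,-80.4,15)])
E
```

```text
57.4 [444.1 -21.9 159.9] F [ 0.3 -0.3  1. ] w 0.7
[[-80.76642407 126.63477138]]
now [444.1 -21.9 159.9] yaw -80.4 tilt 0.39
4
lin [[0.01,-0.016,0.133],[0.009,-0.016,0.133],[0,0,0.087],[0,0,0.087]]
rot [[0.002,0.004,-0],[0.002,0.004,-0],[0,0,0],[0,0,0]]
```

Emit:
play_rows(linear=[[0.014,-0.02,0.1],[0.005,-0.01,0.1],[0,0,0.1],[0,0,0.08],[0,0,0.04],[0,0,0]], delta_rot=[[0.002,0.004,0],[0,0,0],[0,0,0],[0,0,0],[0,0,0],[0,0,0]], hand=[-1,-1,-1,-1,-1,-1])

```text
time_s: 58.15
eef_pos: [456.1, -25.4, 97.2]
eef_rot: [-0.003, 0.763, -0.646, 0.002]
force: [-0.4, -0.7, -0.0]
grip_width: 0.004
```

```bash
python3 - <<'E'
from h import *
st();b=[544.9,-133.3,9.6]; x,y=b2w((-20,124),b);print(loc(pose()[0][None,:2],b)); plan([(x,y,95,-80.4,12)])
E
```

```text
58.15 [456.1 -25.4  97.2] F [-0.4 -0.7 -0. ] w 0.4
[[-69.52819128 121.23305934]]
now [456.1 -25.4  97.2] yaw -80.5 tilt 0.38
5
lin [[-0.004,-0.066,0.003],[-0.004,-0.066,0.003],[-0.004,-0.066,0.003],[-0.004,-0.066,0.003],[-0.004,-0.066,0.003]]
rot [[-0.002,0,-0],[-0.002,0,-0],[-0.002,0,-0],[-0.002,0,-0],[-0.002,0,-0]]
```

Emit:
play_rows(linear=[[-0.01,-0.05,0.008],[-0.004,-0.06,0.004],[-0.003,-0.06,0],[-0.003,-0.06,0],[-0.002,-0.06,0]], delta_rot=[[-0.002,0,0],[0,0,0],[0,0,0],[0,0,0],[0,0,0]], hand=[-1,-1,-1,-1,-1])

```text
time_s: 58.78
eef_pos: [499.9, -15.4, 96.2]
eef_rot: [-0.0, 0.764, -0.646, 0.001]
force: [-2.3, -1.0, -0.2]
grip_width: 0.003
```

```bash
python3 - <<'E'
from h import *
st();b=[544.9,-133.3,9.6]; x,y=b2w((-14,124),b);print(loc(pose()[0][None,:2],b)); plan([(x,y,95,-80.4,6)])
E
```

```text
58.77 [499.9 -15.4  96.2] F [-2.3 -1.  -0.2] w 0.3
[[-24.71225037 123.73841876]]
now [499.9 -15.4  96.2] yaw -80.4 tilt 0.17
2
lin [[-0.001,-0.036,0.004],[-0.001,-0.036,0.004]]
rot [[-0.001,-0.001,-0],[-0.001,-0.001,-0]]
```

Emit:
play_rows(linear=[[0,-0.035,0],[0,-0.03,0],[0,-0.02,0],[0,-0.01,0]], delta_rot=[[0,0,0],[0,0,0],[0,0,0],[0,0,0]], hand=[-1,-1,-1,-1])

```text
time_s: 59.28
eef_pos: [508.4, -13.8, 96.1]
eef_rot: [0.006, 0.764, -0.645, -0.003]
force: [-3.3, -2.3, 2.5]
grip_width: 0.004
```

```bash
python3 - <<'E'
from h import *
st();b=[544.9,-133.3,9.6];print(loc(pose()[0][None,:2],b))
E
```

```text
59.27 [508.4 -13.8  96.1] F [-3.3 -2.3  2.5] w 0.3
[[-16.04334212 123.89296587]]
```

Emit:
play_rows(linear=[[0,-0.03,0],[0,-0.03,0],[0,-0.02,0]], delta_rot=[[0.003,0.002,0],[0,0,0],[0,0,0]], hand=[-1,-1,-1])

```text
time_s: 59.65
eef_pos: [508.2, -13.9, 96.3]
eef_rot: [0.015, 0.765, -0.644, -0.01]
force: [-5.4, -2.9, 4.9]
grip_width: 0.004
```

End stop reached. Back off, rise and check.

Emit:
play_rows(linear=[[0,0.08,0],[0,0.08,0],[0,0,-0.1],[0,0,-0.3],[0,0,-0.35],[0,0.1,-0.3],[0,0.2,0],[0,0.2,0],[0,0,0]], delta_rot=[[0,0,0],[0,0,0],[0,0,0],[0,0,0],[0,0,0],[0,0,0],[0,0,0],[0,0,0],[0,0,0]], hand=[-1,-1,-1,-1,-1,-1,-1,-1,-1])

```text
time_s: 60.78
eef_pos: [419.8, -28.2, 270.2]
eef_rot: [0.006, 0.765, -0.644, -0.001]
force: [-0.2, -0.5, 0.7]
grip_width: 0.005
```

```bash
python3 - <<'E'
from h import *
st();snap('top','t13');snap('wrist','w13');c=snap('side','s13')
cv2.imwrite('pics/s13b.png',cv2.resize(c['image'][100:290,150:370,::-1],None,fx=3.4,fy=3.4,interpolation=cv2.INTER_CUBIC))
b=[544.9,-133.3,9.6]
for n in('w13','s13','t13'):
    c=np.load(n+'.npz');w=cloud(c)
    L=loc(w[...,:2].reshape(-1,2),b).reshape(384,512,2)
    m=(abs(L[...,0])<65)&(abs(L[...,1])<80)&(w[...,2]>60)&(w[...,2]<95)
    if m.sum()>50: A=np.polyfit(L[m][:,1],w[m][:,2],1); print(n,m.sum(),A,np.median(w[m][:,2]))
    m=(w[...,2]>95)&(w[...,2]<120)&(L[...,1]>108)&(L[...,1]<140)&(abs(L[...,0]+10)<65); print('fin',m.sum(), np.median(L[m],0),np.median(w[m][:,2]), L[m].min(0),L[m].max(0)) if m.any() else 0
    m=(w[...,2]>48)&(w[...,2]<66)&(abs(w[...,0]-457)<20)&(abs(w[...,1]-200)<40)
    if m.any(): print('blockfin',m.sum(),np.median(w[m],0))
E
```

```text
60.77 [419.8 -28.2 270.2] F [-0.2 -0.5  0.7] w 0.4
w13 16544 [1.14464021e-03 7.35359305e+01] 73.53499049695495
fin 161 [ -2.38289493 123.45841992] 113.87166324101833 [ -7.23525323 116.18769017] [  2.63975981 130.95220865]
blockfin 423 [458.43501567 196.99038525  60.05754433]
s13 935 [3.58421862e-04 7.38859623e+01] 73.82935643318399
fin 28 [ -2.12490788 128.55495384] 109.70837941579066 [ -6.88313923 117.82008881] [  1.97715801 136.57189473]
blockfin 74 [455.72109612 203.57168244  58.30547883]
t13 3322 [-1.27761302e-03  7.29727647e+01] 72.98580684336264
fin 33 [ -2.12980285 124.20973904] 113.31521526803385 [ -6.6546261  116.72099485] [  3.20754393 132.52464877]
blockfin 89 [457.34350403 200.48455177  58.86679983]
```

View pics/s13b.png

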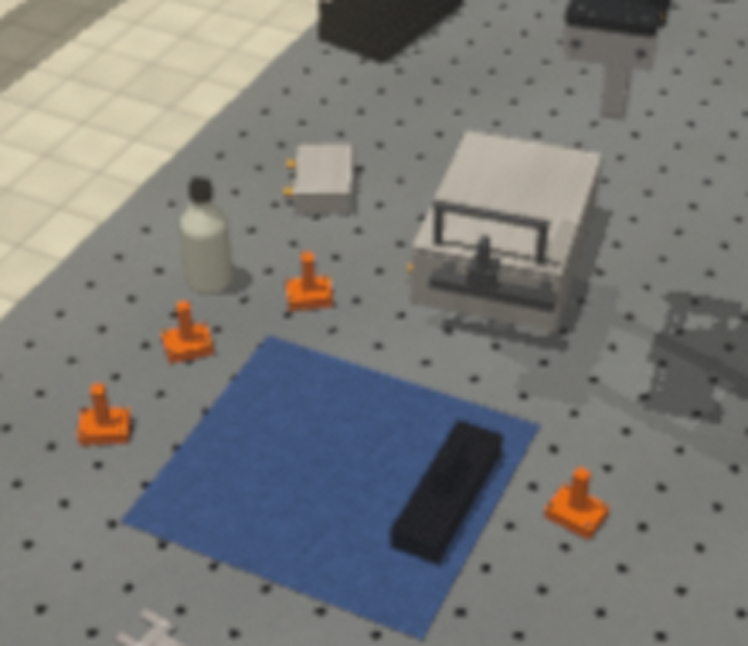

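View pics/t13.png

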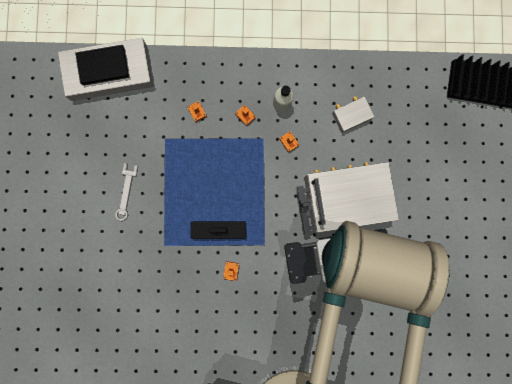

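Latch fin centre is at box x −2.3, which is about 49.7 mm of travel. The lid is flat at 73.5 mm, and the block stands on the mat at around (457, 200). The bystanders have not moved.

```bash
python3 -c "
from h import *
print(bot.job_done()); st()"
```

```text
the job is handed in; nothing more can be done
None
the job is handed in; nothing more can be done
```

The job is done and handed in at about 61 s; no verdict is reported on handing in. I stood the transit block on the mat, put all four modules in the four lanes, lowered the lid by its handle, then slid the latch across.

Last checks:
- **Block:** it stands upright on the mat at about (457, 200) mm.
- **Modules:** I felt each one touch the contact strip before letting it go. Afterwards the stems read box x of about 24 to 25 mm, with stem tops at 56 to 59 mm. The nominal top when seated is 60 mm, and the top and side cameras read a few mm low. I could not look at them again once the lid was shut. The lane 4 module (y −63) was only seen by the side camera, in line with the others.
- **Lid:** the outer face lies flat at 73.5 mm, where 73.5 mm is nominal, with a slope of about 0.001 rad.
- **Latch:** the fin sits at about 49.7 of 50 mm, stopped against the end.
- **Bystanders:** the bottle, splitter box and wrench look unmoved in the final top picture.

**Contact on the way:** while reaching for the block, the fingertips pressed on its top with about 58 N for a moment. I backed off 5 mm before gripping. That stayed under the 120 N wrist limit, and since the fingertips touched rather than the gripper's body, I do not expect the 40 N rule to apply.

The cameras' readings of stem position across the lanes differed from the nominal lane centres by about 2 to 5 mm. I put this down to calibration and the cameras' slanted view, because the tool readings agreed with the lane centres to within about 1 mm.

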